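Change over a tube warmer: bin used flasks, fit thermometer, stand tubes

TASK

Change over the bench warmer: first clear every used flask off its metal block into the red waste bin, pushing each one down through the bin's sprung flap and letting the flap swing shut behind it. Then put the dial thermometer from its stand right down into the well in the block, and stand every capped tube from the rack upright on the block, letting go of each slowly and making sure it stays standing. When everything stands still, switch the warmer on by pushing its toggle over to the far side; never let a tube fall over, and leave the other things on the bench where they are.

Things in the scene. Friction and masses are not known exactly. Their poses are not given: they have to be found in the camera images.
- warmer: white block warmer, fixed, footprint 260 mm (its x) by 320 mm (its y); origin at the centre of its underside on the bench, x points away from the robot. The bare flat aluminium block on top is 190 by 300 mm, from x = -65 to +125 mm and y = -150 to +150 mm, its surface 75 mm above the bench; white housing 70 mm high round it, with a control panel in front (x = -130 to -67 mm)
- well (a point): centre of the mouth of the thermometer well in the block's far left corner (x = 85, y = 125 mm in the warmer's frame): a round hole 10 mm in diameter, 45 mm deep, with a 3 mm chamfer
- switch (a joint): toggle switch on the warmer's panel, rad: 0 = off, leaning towards the robot (the warmer's -x); 0.9 = on, leaning towards the block (+x). It stays where it is left; its pivot lies at x = -100, y = -100, z = 70 mm in the warmer's frame; about 1.5 N at the ball moves it
- switch_tip (a point): centre of the toggle's black ball, 16 mm in diameter, 34 mm from the pivot
- bin: red waste bin with a white rim, fixed, 166 mm (its x) by 174 mm (its y), 220 mm high; origin at the centre of its underside, x points away from the robot. The opening in its top, closed by the flap, is 136 mm (x) by 140 mm (y); hollow inside. A flask passes through lying flat, its length along the bin's y, its middle over the opening's middle
- opening (a point): centre of the bin's top opening, 220 mm above the bench
- flap (a joint): grey flap closing the bin's opening, hinged along its far (+x) edge at x = 68, z = 217 mm of the bin, 132 mm long; opens downwards into the bin. rad: 0 = shut, level; 1.45 = wide open. A spring shuts it: 1 N at the middle starts it, 3 N hold it at 1; a flask laid on it does not open it. Fingertips pushed 45 mm below the rim at the middle hold it open about 0.9 or more: a flask falls in
- rack: white tube rack, fixed, 250 mm (its x) by 62 mm (its y), 66 mm high; origin at the centre of its underside. A single row of four square cells 34 mm wide at x = -87, -29, 29, 87 mm; tubes stand on its floor, 5 mm above the bench, their caps well above the rack
- tube1: self-standing 50 ml culture tube: clear body 29 mm in diameter, skirted foot only 25 mm in diameter, big white vented cap 36 mm in diameter and 24 mm high on top; 120 mm tall over all, 90 g or so, centre of mass about 76 mm above the foot: tips over at 9 degrees. Origin: centre of the foot's underside; z is the tube's axis, towards the cap. Starts upright in the rack; may be absent
- tube2: self-standing 50 ml culture tube: clear body 29 mm in diameter, skirted foot only 25 mm in diameter, big white vented cap 36 mm in diameter and 24 mm high on top; 120 mm tall over all, 90 g or so, centre of mass about 76 mm above the foot: tips over at 9 degrees. Origin: centre of the foot's underside; z is the tube's axis, towards the cap. Starts upright in the rack; may be absent
- tube3: self-standing 50 ml culture tube: clear body 29 mm in diameter, skirted foot only 25 mm in diameter, big white vented cap 36 mm in diameter and 24 mm high on top; 120 mm tall over all, 90 g or so, centre of mass about 76 mm above the foot: tips over at 9 degrees. Origin: centre of the foot's underside; z is the tube's axis, towards the cap. Starts upright in the rack; may be absent
- tube4: self-standing 50 ml culture tube: clear body 29 mm in diameter, skirted foot only 25 mm in diameter, big white vented cap 36 mm in diameter and 24 mm high on top; 120 mm tall over all, 90 g or so, centre of mass about 76 mm above the foot: tips over at 9 degrees. Origin: centre of the foot's underside; z is the tube's axis, towards the cap. Starts upright in the rack; may be absent
- flask1: used culture flask lying flat on the warmer's block: flat clear box-like bottle 42 mm wide (its y), 25 mm high, about 45 g; origin at its underside, x along its length: body from x = -35 to +35 mm, necking down to a blue screw cap (diameter 23 mm) that ends at x = +58 mm. Can be gripped from above across its width at the origin; may be absent
- flask2: used culture flask lying flat on the warmer's block: flat clear box-like bottle 42 mm wide (its y), 25 mm high, about 45 g; origin at its underside, x along its length: body from x = -35 to +35 mm, necking down to a blue screw cap (diameter 23 mm) that ends at x = +58 mm. Can be gripped from above across its width at the origin; may be absent
- therm_stand: round steel foot (diameter 56 mm) with an upright black sheath (outside diameter 18 mm, open top 93 mm above the bench) in which the thermometer starts, fixed; origin at the centre of its underside
- thermometer: dial thermometer: upright steel stem 6 mm in diameter and 82 mm long with a slightly pointed tip, and on top of it a flat round dial 40 mm in diameter and 14 mm thick, facing up; 35 g. Origin: the tip of the stem; z along the stem towards the dial. Fully down in the well its tip lies 45 mm below the block's surface
- microplate: bystander: 96-well plate, 127 by 86 by 14 mm, origin at the centre of its underside
- tip_box: bystander: blue tip box with a clear lid, 123 by 88 by 73 mm
- buffer_bottle: bystander: glass bottle, 72 mm in diameter, 160 mm tall
- beaker: bystander: glass beaker, 72 mm in diameter, 90 mm tall
- marker: bystander: marker pen, 130 mm long, lying on the bench
- timer: bystander: small white timer, 55 by 55 by 18 mm

How it is judged:
On the way, in this order (a step that is already met when the one before it is completed fails the run):
1. every used flask lies in the bin and the flap is shut (z of each of flask1, flask2 in the frame of bin below 0.14 m and x of flask1 in the frame of bin between -0.08 and 0.08 m and y of flask1 in the frame of bin between -0.085 and 0.085 m and x of flask2 in the frame of bin between -0.08 and 0.08 m and y of flask2 in the frame of bin between -0.085 and 0.085 m and value of joint flap below 0.06 rad), for 0.3 s.
2. the thermometer is down in the well and every tube stands still on the block (horizontal distance between thermometer and well below 0.006 m and z of thermometer in the frame of warmer below 0.04 m and angle between thermometer's own z axis and vertical below 0.15 rad and x of tube1 in the frame of warmer between -0.056 and 0.116 m and y of tube1 in the frame of warmer between -0.141 and 0.141 m and z of tube1 in the frame of warmer between 0.069 and 0.081 m and angle between each of tube1, tube2, tube3, tube4's own z axis and vertical below 0.06 rad and linear speed of each of tube1, tube2, tube3, tube4 below 0.02 m/s and angular speed of each of tube1, tube2, tube3, tube4 below 0.2 rad/s and x of tube2 in the frame of warmer between -0.056 and 0.116 m and y of tube2 in the frame of warmer between -0.141 and 0.141 m and z of tube2 in the frame of warmer between 0.069 and 0.081 m and x of tube3 in the frame of warmer between -0.056 and 0.116 m and y of tube3 in the frame of warmer between -0.141 and 0.141 m and z of tube3 in the frame of warmer between 0.069 and 0.081 m and x of tube4 in the frame of warmer between -0.056 and 0.116 m and y of tube4 in the frame of warmer between -0.141 and 0.141 m and z of tube4 in the frame of warmer between 0.069 and 0.081 m), for 0.6 s.
3. the warmer is switched on (value of joint switch above 0.6 rad), for 0.2 s.
At the end, for the whole second after the job is handed in: flasks in the bin, over 80 mm below its rim, flap shut (0.06 rad); thermometer tip 35 mm or more down the well, within 6 mm of its axis, tilt under 0.15 rad; tubes at rest, whole foot on the block, tilt under 0.06 rad; toggle past 0.6 rad (all of step 1 and all of step 2 and value of joint switch above 0.6 rad); the robot touches nothing.
It fails at once if a tube falls over (angle between any of tube1, tube2, tube3, tube4's own z axis and vertical above 1 rad).
It fails at once if a bystander is pushed more than 40 mm aside (distance of any of microplate, tip_box, buffer_bottle, beaker, marker, timer from where it was at the start of the episode above 0.04 m).
Of flask1, flask2 only 1 to 2 are there at a start; the rules pass over those that are not, and their reading is None.
Of tube1, tube2, tube3, tube4 only 3 to 4 are there at a start; the rules pass over those that are not, and their reading is None.
At some moment in a run one of flask1, flask2 may be knocked a few centimetres aside while the robot is not near it.
It also fails if it takes over 210 s, if anything falls off the work surface, if the arm or the gripper's body presses on something with over 40 N, if the wrist force passes 120 N, or if a joint passes its speed limit or range.

ROBOT

A 7-joint arm with a two-finger parallel gripper is mounted at the origin on the work surface. World frame = base frame: x ahead of the robot, y to its left, z up, the work surface at z = 0. Lengths are in m, angles in rad, forces in N, time in s.
With the tool pointing down it reaches from about 0.4 to 0.85 m from the base axis. Payload 4.5 kg.
Tool frame: the origin (TCP) lies between the finger pads; the fingertips stand 11 mm ahead of it and the grasp point (between the pads) lies 8 mm behind it (r.tip_reach is the distance from the TCP to the fingertips, in m); x points along the fingers, y is the direction in which the jaws open and shut, and the axes are right-handed (so a half turn about x gives the same grasp; the last joint's range is limited). The gripper opens to 88 mm and grips with 3 to 60 N. Pads are 18 mm wide; open, the fingers measure 123 mm over their backs; the gripper's body (75 mm by 187 mm) begins 45 mm behind the grasp point.
Start: joints at [-1.21, 0.689, -0.195, 1.565, 0.157, 0.902, -0.215], TCP at [0.201, 0.592, 0.25] pointing down, gripper open.
Joint ranges: [-3.01, 3.01], [-0.46, 2.08], [-1.47, 1.51], [0.13, 2.56], [-1, 4.14], [0.04, 2.09], [-2.66, 2.66]. Speed limits (rad/s): [2.57, 2.57, 3.14, 3.14, 3.14, 3.14, 3.14].

INTERFACE

Orientations are given as a unit quaternion [x, y, z, w].
In Python, from plant import r gives the robot as it stands.
- The arm moves only by the tool drive_tool, never from a script. Its argument "deltas" is a list of rows, each a list of 3 entries, a list of its own where there are three numbers: the turn, a rotation vector about the tool's x, y, z in degrees, then the shift along the tool's x, y, z in cm, then the finger opening in cm, from 0 to 8.81. A call has 1 to 12 rows; each row shifts and turns the commanded pose from where the row before left it, along the tool's axes as they then stand; what a row does not reach is not made up. A row lasts 1/12 s, in which the tool goes at most 41.7 mm and 7.16 degrees, less where a joint would pass 70% of its speed; a pose out of reach is approached as far as the arm can. A call is refused whole if a number of a shift passes 4.17 or a number of a turn 7.16, either way. A call with a gripper value outside its range is refused whole. The fingers move at their own pace and stop on an object; "force" is the grip in N (left out, the last holds). Time passes only in rows, so rows that do not move let the fingers close. It gives the time, the measured TCP pose, the force and the opening at its end, in the units of the state.
- r.get_state(): the state, without advancing time (a new reading comes with each control period).
- r.snapshot(name): name is "side" or "top" or "wrist"; returns a dict with "color" (384x512x3 uint8, red, green, blue), "fov_y" (degrees; the focal length in pixels is half the picture's height over the tangent of half this angle, whatever the lens; pixels are square), "cx", "cy" (the principal point, pixels), "k1" (the pictures are not rectified: a ray, as slopes to the right and down, at radius r is drawn at 1 + k1 r^2 times it, then the intrinsics apply), "extrinsics" (4x4, takes a point from world to camera coordinates); the wrist camera has in their place "tool_from_camera" (4x4, takes a point from camera to tool coordinates, whose origin is the TCP and whose axes are the tool frame's). Camera axes: x right, y up, looking along -z (the intrinsics and any distortion apply to the point x, -y, -z); pixel columns grow to the right and rows downward; lengths in m; the calibration is good to about 2 mm. A picture is of the moment at which its call begins: read the wrist's pose just before it. There is no depth.
- r.finish_job(): hands the job in, once; it reports no verdict.
The state is a dict: "clock": time; "q": joint angles; "qd": joint speeds; "joint_torque": joint torques, N m; "tool_pos": TCP position; "eef_rot": TCP orientation; "contact_force": force on the tool from outside, world axes, zero at the start; "moment": the same for the moment, N m; "opening": opening from 0.0 (shut) to 1.0 (fully open).
Only numpy, scipy, OpenCV 4.12 (cv2) and the standard library are available. Lean on these libraries where they do the work, as an engineer would, in place of code of your own. Each camera call takes 0.05 s, during which the arm holds its last target. There are 200 camera calls.

## Working session

There is one attempt and no reset: what is moved stays moved. The work goes in short steps, Python scripts to look and compute and a tool call to move; the robot and the scene stay as the last step left them, time stands still between calls to the robot, and variables do not carry over. Pictures are saved under pics/ and viewed, about 12 in all and at most 16, crops included, and the job is handed in when it is done.

Besides the shell and the picture viewer there is one more tool, called after ">>>" as a command line: name --argument value ..., lists and objects as JSON in quotes. drive_tool: Moves the arm, as the interface text tells. Its arguments: {"type":"object","properties":{"deltas":{"type":"array","items":{"type":"array"}},"force":{"type":"number"}},"required":["deltas"]}

```bash
ls; mkdir -p pics; cat > h.py <<'E'
import numpy as np, cv2
from plant import r
from scipy.spatial.transform import Rotation as R
def snap(n):
    s=r.get_state(); d=r.snapshot(n)
    if n=="wrist":
        T=np.eye(4); T[:3,:3]=R.from_quat(s["eef_rot"]).as_matrix(); T[:3,3]=s["tool_pos"]
        d["c2w"]=T@np.array(d["tool_from_camera"])
    else: d["c2w"]=np.linalg.inv(np.array(d["extrinsics"]))
    d["f"]=192/np.tan(np.radians(d["fov_y"])/2)
    return d
def save(d,name): cv2.imwrite(f"pics/{name}.png",d["color"][:,:,::-1])
def ray(d,u,v):
    x=(u-d["cx"])/d["f"]; y=(v-d["cy"])/d["f"]; a,b=x,y
    for _ in range(20):
        k=1+d["k1"]*(a*a+b*b); a,b=x/k,y/k
    w=d["c2w"][:3,:3]@np.array([a,-b,-1.]); return d["c2w"][:3,3],w
def at(d,u,v,z):
    o,w=ray(d,u,v); return o+w*(z-o[2])/w[2]
def proj(d,p):
    c=np.linalg.inv(d["c2w"])@np.append(p,1); a,b=c[0]/-c[2],-c[1]/-c[2]; k=1+d["k1"]*(a*a+b*b)
    return np.array([d["cx"]+d["f"]*a*k,d["cy"]+d["f"]*b*k])
def st():
    s=r.get_state(); T=R.from_quat(s["eef_rot"]).as_matrix()
    print("t",round(s["clock"],2),"p",np.round(s["tool_pos"],4),"X",np.round(T[:,0],3),"Y",np.round(T[:,1],3),"Z",np.round(T[:,2],3),"F",np.round(s["contact_force"],1),"op",round(s["opening"],3),"q",np.round(s["q"],2)); return s,T
E
python3 - <<'E'
from h import *
st()
a=snap("top");b=snap("side");w=snap("wrist")
for d in (a,b,w): print(d["fov_y"],d["cx"],d["cy"],d["k1"],np.round(d["c2w"],3).tolist())
for n,d in zip("abw",(a,b,w)): save(d,n+"0")
E
```

```text
pics
t 0.0 p [0.2005 0.5913 0.2489] X [-0.    -0.002 -1.   ] Y [ 0.321  0.947 -0.002] Z [ 0.947 -0.321  0.   ] F [0.7 0.3 0. ] op 1.001 q [-1.21  0.69 -0.19  1.57  0.16  0.9  -0.22]
56.8034554793079 254.73134011353065 190.24241365394974 -0.05119604972884391 [[-0.002, 0.989, -0.146, 0.418], [-1.0, -0.005, -0.023, -0.021], [-0.023, 0.146, 0.989, 0.984], [0.0, 0.0, 0.0, 1.0]]
52.76363337147062 249.02744851774347 193.65376758194947 -0.039790223799246446 [[0.998, 0.029, -0.048, 0.471], [-0.054, 0.698, -0.714, -0.816], [0.012, 0.716, 0.698, 0.972], [0.0, 0.0, 0.0, 1.0]]
64.39571030033713 256.8223579336054 191.08482876112507 -0.06451133954483257 [[0.32, -0.915, -0.247, 0.135], [0.947, 0.309, 0.086, 0.614], [-0.002, -0.261, 0.965, 0.384], [0.0, 0.0, 0.0, 1.0]]
```

View pics/a0.png

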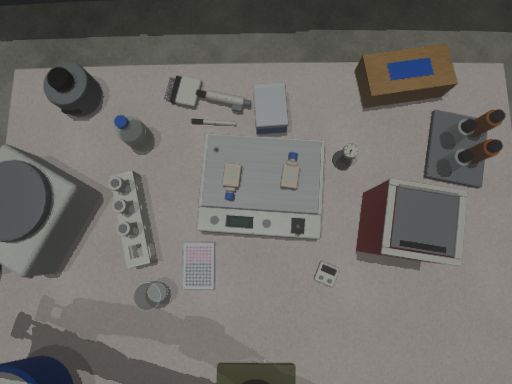

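View pics/b0.png

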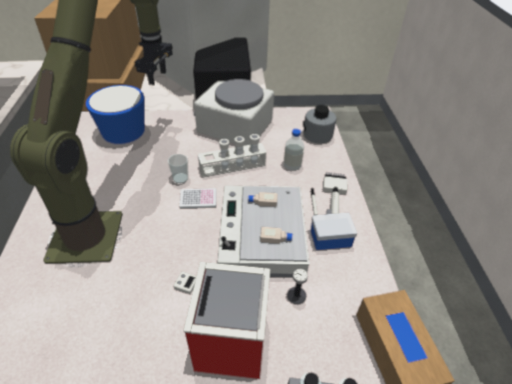

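Top view: rack at (130,220) with three tubes at (117,184), (122,206) and (125,228). Warmer spans (200–323,137–237), well at (216,149), and flasks at (231,180) and (290,174). Thermometer is at (347,153), bin opening at (426,222), toggle at (298,226). I'll pick the corners from an enlarged crop.

```bash
python3 - <<'E'
import cv2
a=cv2.imread("pics/a0.png"); c=a[120:275,190:470]; cv2.imwrite("pics/a1.png",cv2.resize(c,None,fx=2.85,fy=2.85,interpolation=cv2.INTER_CUBIC))
E
```

```text
(no output)
```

View pics/a1.png

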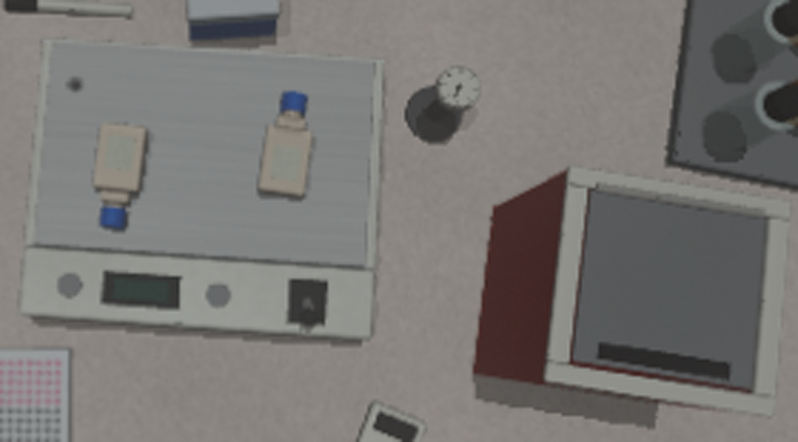

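Crop: block corners at (49,42), (377,61), (366,267), (33,247), well at (75,84), flask bodies at (120,158) and (285,160) with caps at (113,216) and (293,103), dial at (459,88). Opening corners are (590,189), (770,216), (753,390), (572,362).

```bash
python3 - <<'E'
from h import *
a=snap("top"); g=lambda u,v,z: at(a,190+u/2.85-.3,120+v/2.85-.3,z)
P=[g(*p,.075) for p in [(49,42),(377,61),(366,267),(33,247)]]
m=np.array([[125,150],[125,-150],[-65,-150],[-65,150]])/1e3
M,_=cv2.estimateAffinePartial2D(m,np.array(P)[:,:2])
print("warmer scale",np.hypot(M[0,0],M[1,0]),"yaw",np.degrees(np.arctan2(M[1,0],M[0,0])),"pos",M[:,2])
for p in P: print(np.round(p,4))
print("well pred",M@[.085,.125,1],"seen",g(75,84,.075))
B=[g(*p,.22) for p in [(590,189),(770,216),(753,390),(572,362)]]
bm=np.array([[68,70],[68,-70],[-68,-70],[-68,70]])/1e3
N,_=cv2.estimateAffinePartial2D(bm,np.array(B)[:,:2])
print("bin",np.hypot(N[0,0],N[1,0]),np.degrees(np.arctan2(N[1,0],N[0,0])),N[:,2])
print("dial",g(459,88,.11))
for b,c in [((120,158),(113,216)),((285,160),(293,103))]:
    p,q=g(*b,.1),g(*c,.095); print("flask",p,"yaw",np.degrees(np.arctan2(*(q-p)[[1,0]])))
for p in [(116.5,183),(121,206),(125,229)]: print("cap",at(a,*p,.125))
print("ball",g(308,305,.1), "pred", M@[-.115,-.1,1])
E
```

```text
Traceback (most recent call last):
cv2.error: OpenCV(4.12.0) /io/opencv/modules/calib3d/src/ptsetreg.cpp:1108: error: (-215:Assertion failed) count >= 0 && to.checkVector(2) == count in function 'estimateAffinePartial2D'
```

```bash
python3 - <<'E'
from h import *
a=snap("top"); g=lambda u,v,z: at(a,190+u/2.85-.3,120+v/2.85-.3,z)
fit=lambda m,P: cv2.estimateAffinePartial2D(m,np.array(P)[:,:2].copy())[0]
P=[g(*p,.075) for p in [(49,42),(377,61),(366,267),(33,247)]]
m=np.array([[125,150],[125,-150],[-65,-150],[-65,150]])/1e3
M=fit(m,P)
print("warmer scale",np.hypot(M[0,0],M[1,0]),"yaw",np.degrees(np.arctan2(M[1,0],M[0,0])),"pos",M[:,2])
for p in P: print(np.round(p,4))
print("well pred",M@[.085,.125,1],"seen",g(75,84,.075))
B=[g(*p,.22) for p in [(590,189),(770,216),(753,390),(572,362)]]
bm=np.array([[68,70],[68,-70],[-68,-70],[-68,70]])/1e3
N=fit(bm,B)
print("bin",np.hypot(N[0,0],N[1,0]),np.degrees(np.arctan2(N[1,0],N[0,0])),N[:,2])
print("dial",g(459,88,.11))
for b,c in [((120,158),(113,216)),((285,160),(293,103))]:
    p,q=g(*b,.1),g(*c,.095); print("flask",p,"yaw",np.degrees(np.arctan2(*(q-p)[[1,0]])))
for p in [(116.5,183),(121,206),(125,229)]: print("cap",at(a,*p,.125))
print("ball",g(308,305,.1), "pred", M@[-.115,-.1,1])
E
```

```text
warmer scale 1.010416872248624 yaw -3.8367551238922246 pos [ 0.56629324 -0.01694759]
[0.7027 0.1268 0.075 ]
[ 0.6819 -0.178   0.075 ]
[ 0.4912 -0.1624  0.075 ]
[0.5104 0.1377 0.075 ]
well pred [0.66043756 0.10332451] seen [0.66202233 0.10175021 0.075     ]
bin 0.9821749518775316 -9.32991730476145 [ 0.46203037 -0.37071028]
dial [ 0.6466316  -0.24384294  0.11      ]
flask [0.58713927 0.05713112 0.1       ] yaw 173.0547238680669
flask [ 0.58445608 -0.08942566  0.1       ] yaw -9.044456818358876
cap [0.56444106 0.34339068 0.125     ]
cap [0.50677532 0.3287933  0.125     ]
cap [0.45024852 0.31589149 0.125     ]
ball [ 0.45632875 -0.10737207  0.1       ] pred [ 0.44359462 -0.10998755]
```

>>> drive_tool --deltas '[[[-5,0,0],[-2,0,0],7],[[-5,0,0],[-2,0,0],7],[[-5,0,0],[-1,0,0],7],[[0,0,0],[0,-3.22,2.36],7],[[0,0,0],[0,-3.22,2.36],7],[[0,0,0],[0,-3.22,2.36],7],[[0,0,0],[0,-3.22,2.36],7],[[0,0,0],[0,-3.22,2.36],7],[[0,0,0],[0,-3.22,2.36],7],[[0,0,0],[0,-3.22,2.36],7],[[0,0,0],[0,-3.22,2.36],7],[[0,0,0],[0,-3.22,2.36],7]]'

```text
clock: 1.25
tool_pos: [0.3945, 0.2872, 0.2998]
eef_rot: [0.023, 0.707, -0.023, 0.707]
contact_force: [0.7, 0.6, 0.2]
opening: 0.793
```

>>> drive_tool --deltas '[[[0,0,0],[0,-3.22,2.36],7],[[0,0,0],[0,-3.22,2.36],7],[[0,0,0],[0,-3.22,2.36],7],[[0,0,0],[0,-3.22,2.36],7],[[0,0,0],[0,-3.22,2.36],7],[[0,0,0],[0,-3.22,2.36],7],[[0,0,0],[0,-3.22,2.36],7],[[0,0,0],[0,-3.22,2.36],7],[[0,0,0],[0,-3.22,2.36],7],[[0,0,0],[0,0,0],7],[[0,0,0],[0,0,0],7]]'

```text
clock: 2.17
tool_pos: [0.5875, -0.0171, 0.2991]
eef_rot: [0.025, 0.707, -0.025, 0.707]
contact_force: [0.5, 0.9, -0.7]
opening: 0.794
```

```bash
python3 - <<'E'
from h import *
import pickle
st(); w=snap("wrist"); save(w,"w1"); pickle.dump(w,open("w1.pkl","wb"))
E
```

```text
t 2.17 p [ 0.5875 -0.0171  0.2991] X [-0.    -0.001 -1.   ] Y [ 0.071  0.998 -0.001] Z [ 0.998 -0.071 -0.   ] F [ 0.5  0.9 -0.7] op 0.794 q [ 0.12  0.59 -0.29  1.62  0.19  0.96  1.27]
```

View pics/w1.png

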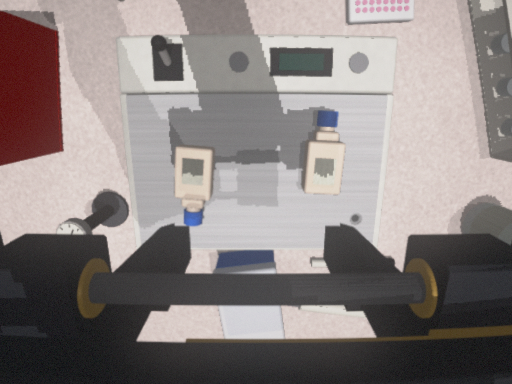

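Wrist view: flask A body at (325,168) with cap at (327,119); flask B body at (194,174) with cap at (193,216). Well at (356,218), toggle ball at (158,44), block corners at about (128,94), (391,94), (375,248) and (138,248).

```bash
cat >> h.py <<'E'
def flasks(d):
    hsv=cv2.cvtColor(d["color"],cv2.COLOR_RGB2HSV); out=[]
    tan=cv2.inRange(hsv,(5,45,80),(25,140,255)); blue=cv2.inRange(hsv,(105,140,30),(130,255,255))
    tan=cv2.morphologyEx(cv2.morphologyEx(tan,cv2.MORPH_CLOSE,np.ones((15,15))),cv2.MORPH_OPEN,np.ones((9,9)))
    caps=[]
    for c in cv2.findContours(blue,0,2)[0]:
        if cv2.contourArea(c)>80: caps.append(np.array(cv2.minAreaRect(c)[0]))
    for c in cv2.findContours(tan,0,2)[0]:
        if cv2.contourArea(c)<500: continue
        rc=cv2.minAreaRect(c); ctr=np.array(rc[0]); p=at(d,*ctr,.098)
        if not caps: continue
        q=min((at(d,*k,.095) for k in caps),key=lambda q:np.hypot(*(q-p)[:2]))
        print("flask px",np.round(ctr),"size",np.round(rc[1]),"pos",np.round(p,4),"axis deg",round(np.degrees(np.arctan2(*(q-p)[[1,0]])),1),"capdist",round(np.hypot(*(q-p)[:2]),4))
def plan(target,Ydeg,mod180=True):
    s,T=st(); y=np.degrees(np.arctan2(T[1,1],T[0,1])); dt=Ydeg-y
    if mod180: dt=(dt+90)%180-90
    a=np.radians(y+dt); Y=np.array([np.cos(a),np.sin(a),0]); Z=np.array([np.sin(a),-np.cos(a),0])
    dd=np.array(target)-s["tool_pos"]; print("turn x %.1f deg; shift cm x %.2f y %.2f z %.2f"%(-dt,-dd[2]*100,dd@Y*100,dd@Z*100))
E
python3 - <<'E'
from h import *
import pickle
d=pickle.load(open("w1.pkl","rb"))
flasks(d)
m=np.array([[-65,-150],[-65,150],[125,150],[125,-150]])/1e3
P=np.array([at(d,*p,.075) for p in [(128,94),(391,94),(375,248),(138,248)]])[:,:2].copy()
M=cv2.estimateAffinePartial2D(m,P)[0]; print(M, np.degrees(np.arctan2(M[1,0],M[0,0])),"well",M@[.085,.125,1],at(d,356,218,.07))
print("ball",at(d,158,44,.1),M@[-.115,-.1,1])
E
```

```text
flask px [424. 286.] size [58. 24.] pos [0.7508 0.1874 0.098 ] axis deg -111.5 capdist 0.3059
[[ 1.0107481   0.075981    0.56637208]
 [-0.075981    1.0107481  -0.01373571]] -4.299011645802885 well [0.6617833  0.10614942] [0.66135844 0.10505021 0.07      ]
ball [ 0.44609227 -0.10826976  0.1       ] [ 0.44253795 -0.10607271]
```

```bash
python3 - <<'E'
import cv2
h=cv2.cvtColor(cv2.imread("pics/w1.png"),cv2.COLOR_BGR2HSV)
for u,v in [(325,150),(315,185),(190,155),(205,190),(326,119),(193,217),(260,120),(255,200),(150,300)]: print((u,v),h[v,u])
E
sed -i 's/(5,45,80),(25,140,255)/(5,38,120),(25,140,255)/; s/(105,140,30),(130,255,255)/(105,140,30),(130,255,200)/' h.py
sed -i 's/tan=cv2.morphologyEx(cv2/blue[260:]=0; tan[260:]=0; tan=cv2.morphologyEx(cv2/' h.py
python3 - <<'E'
from h import *
import pickle
flasks(pickle.load(open("w1.pkl","rb")))
E
```

```text
(325, 150) [ 17  29 227]
(315, 185) [ 18  30 226]
(190, 155) [ 17  34 222]
(205, 190) [ 17  35 223]
(326, 119) [112 104 135]
(193, 217) [111 150 177]
(260, 120) [165   4 127]
(255, 200) [165   6 179]
(150, 300) [170  12  65]
flask px [194. 160.] size [27. 36.] pos [ 0.5694 -0.0856  0.098 ] axis deg -9.5 capdist 0.0701
```

```bash

sed -i 's/(5,38,120),(25,140,255)/(10,20,150),(25,140,255)/; s/(105,140,30),(130,255,200)/(105,90,30),(130,255,200)/' h.py
python3 - <<'E'
from h import *
import pickle
flasks(pickle.load(open("w1.pkl","rb")))
E
```

```text
flask px [120. 241.] size [28. 24.] pos [ 0.6606 -0.1883  0.098 ] axis deg 103.8 capdist 0.0945
flask px [192. 179.] size [37. 63.] pos [ 0.5899 -0.09    0.098 ] axis deg -7.8 capdist 0.0485
flask px [325. 161.] size [37. 68.] pos [0.5796 0.0602 0.098 ] axis deg 174.7 capdist 0.0459
flask px [401.  87.] size [301. 196.] pos [0.5053 0.1431 0.098 ] axis deg -70.1 capdist 0.0837
flask px [ 88. 115.] size [143. 268.] pos [ 0.5104 -0.1973  0.098 ] axis deg 38.3 capdist 0.1625
```

```bash
python3 - <<'E'
from h import *
plan([.582,.059,.09],84)
E
```

```text
t 2.22 p [ 0.5867 -0.0144  0.2993] X [-0.001  0.001 -1.   ] Y [0.067 0.998 0.001] Z [ 0.998 -0.067 -0.001] F [-0.4  0.9 -0.7] op 0.794 q [ 0.12  0.59 -0.29  1.62  0.19  0.96  1.27]
turn x 2.2 deg; shift cm x 20.93 y 7.25 z -1.24
```

>>> drive_tool --deltas '[[[2.2,0,0],[0,0,0],6.5],[[0,0,0],[3.5,3.6,-0.6],6.5],[[0,0,0],[2,3.6,-0.6],6.5],[[0,0,0],[4,0,0],6.5],[[0,0,0],[4,0,0],6.5],[[0,0,0],[3,0,0],6.5],[[0,0,0],[2.5,0,0],6.5],[[0,0,0],[1.5,0,0],6.5],[[0,0,0],[0.4,0,0],6.5],[[0,0,0],[0,0,0],6.5]]' --force 15

```text
clock: 3.05
tool_pos: [0.5815, 0.0542, 0.0962]
eef_rot: [0.036, 0.707, -0.035, 0.705]
contact_force: [0.4, 0.9, -0.5]
opening: 0.741
```

>>> drive_tool --deltas '[[[0,0,0],[0,0,0],3],[[0,0,0],[0,0,0],3],[[0,0,0],[0,0,0],3],[[0,0,0],[0,0,0],3],[[0,0,0],[0,0,0],3],[[0,0,0],[0,0,0],3]]'

```text
clock: 3.55
tool_pos: [0.5835, 0.0528, 0.0981]
eef_rot: [0.037, 0.705, -0.036, 0.707]
contact_force: [-1.1, 0.8, 7.3]
opening: 0.476
```

```bash
python3 - <<'E'
from h import *
d=snap("wrist"); save(d,"w2"); cv2.imwrite("pics/w2c.png",cv2.imread("pics/w2.png")[60:384])
a=np.radians(-9.3); print("bin y axis",-np.sin(a),np.cos(a))
plan([.462,-.371,.33],170.7,True)
plan([.462,-.371,.33],-9.3,False)
E
```

```text
bin y axis 0.16160382110336113 0.9868557164068072
t 3.6 p [0.5835 0.0528 0.0981] X [ 0.002  0.001 -1.   ] Y [0.103 0.995 0.001] Z [ 0.995 -0.103  0.002] F [-1.1  1.1  6.5] op 0.472 q [-0.06  0.85 -0.19  1.8   0.29  0.51  1.03]
turn x -86.6 deg; shift cm x -23.19 y 5.15 z -43.79
t 3.6 p [0.5835 0.0528 0.0981] X [ 0.002  0.001 -1.   ] Y [0.103 0.995 0.001] Z [ 0.995 -0.103  0.002] F [-1.1  1.1  6.5] op 0.472 q [-0.06  0.85 -0.19  1.8   0.29  0.51  1.03]
turn x 93.4 deg; shift cm x -23.19 y -5.15 z 43.79
```

View pics/w2c.png

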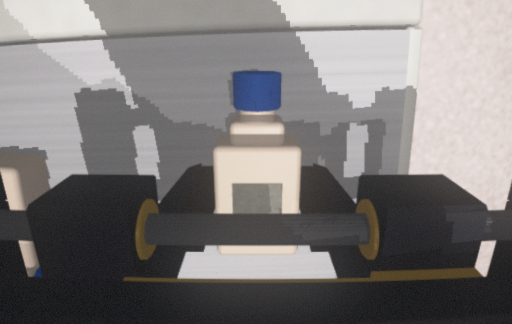

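Flask A's body is centred between the fingers at (258,200) but held high, since TCP is at 0.098. I'll reopen, go 8 mm lower and regrip.

>>> drive_tool --deltas '[[[0,0,0],[0,0,0],6.5],[[0,0,0],[0,0,0],6.5],[[0,0,0],[0,0,0],6.5],[[0,0,0],[0.4,0,0],6.5],[[0,0,0],[0.4,0,0],6.5],[[0,0,0],[0,0,0],6.5]]'

```text
clock: 4.1
tool_pos: [0.5821, 0.0523, 0.0878]
eef_rot: [0.036, 0.707, -0.037, 0.706]
contact_force: [-0.4, -0.2, -0.0]
opening: 0.736
```

>>> drive_tool --deltas '[[[0,0,0],[0,0,0],3],[[0,0,0],[0,0,0],3],[[0,0,0],[0,0,0],3],[[0,0,0],[0,0,0],3],[[0,0,0],[0,0,0],3],[[0,0,0],[0,0,0],3],[[0,0,0],[-0.5,0,0],3],[[0,0,0],[-2,0,0],3],[[0,0,0],[-3,0,0],3],[[0,0,0],[-3,0,0],3],[[0,0,0],[-3,0,0],3],[[0,0,0],[0,0,0],3]]'

```text
clock: 5.1
tool_pos: [0.5862, 0.0532, 0.2099]
eef_rot: [0.038, 0.702, -0.036, 0.71]
contact_force: [0.8, -0.7, -0.4]
opening: 0.474
```

```bash
python3 - <<'E'
from h import *
plan([.462,-.371,.33],-9.3,True)
E
```

```text
t 5.1 p [0.5862 0.0532 0.2099] X [ 0.011  0.002 -1.   ] Y [0.104 0.995 0.003] Z [ 0.995 -0.104  0.01 ] F [ 0.8 -0.7 -0.4] op 0.474 q [-0.02  0.69 -0.25  1.73  0.24  0.74  1.08]
turn x -86.6 deg; shift cm x -12.01 y 5.40 z -43.87
```

>>> drive_tool --deltas '[[[6.7,0,0],[-1.5,0,0],3],[[6.7,0,0],[-1.5,0,0],3],[[6.7,0,0],[-1.5,0,0],3],[[6.7,0,0],[-1.5,0,0],3],[[6.7,0,0],[-1.5,0,0],3],[[6.7,0,0],[-1.5,0,0],3],[[6.7,0,0],[-1,0,0],3],[[6.7,0,0],[0,0,0],3],[[6.7,0,0],[0,0,0],3],[[6.7,0,0],[0,0,0],3],[[6.7,0,0],[0,0,0],3],[[6.7,0,0],[0,0,0],3]]'

```text
clock: 6.1
tool_pos: [0.5824, 0.0525, 0.3036]
eef_rot: [0.485, 0.515, -0.485, 0.514]
contact_force: [-0.6, -0.0, -0.4]
opening: 0.477
```

>>> drive_tool --deltas '[[[6.5,0,0],[0,0,0],3],[[6.5,0,0],[0,0,0],3],[[0,0,0],[0,0,3],3],[[0,0,0],[0,-0.6,4],3],[[0,0,0],[0,-0.6,4],3],[[0,0,0],[0,-0.6,4],3],[[0,0,0],[0,-0.6,4],3],[[0,0,0],[0,-0.6,4],3],[[0,0,0],[0,-0.6,4],3],[[0,0,0],[0,-0.6,4],3],[[0,0,0],[0,-0.6,4],3],[[0,0,0],[0,-0.6,4],3]]'

```text
clock: 7.1
tool_pos: [0.4651, -0.3251, 0.3037]
eef_rot: [0.539, 0.458, -0.539, 0.458]
contact_force: [0.4, -0.9, 0.3]
opening: 0.473
```

>>> drive_tool --deltas '[[[0,0,0],[0,0,3.5],3],[[0,0,0],[0,0,1],3],[[0,0,0],[0,0,0],3],[[0,0,0],[0,0,0],3]]'

```text
clock: 7.43
tool_pos: [0.4591, -0.3671, 0.3033]
eef_rot: [0.539, 0.458, -0.539, 0.457]
contact_force: [-0.3, 1.0, -0.3]
opening: 0.472
```

```bash
python3 - <<'E'
from h import *
plan([.460,-.382,.30],-9.3,True); d=snap("wrist"); save(d,"w3"); b=snap("side"); save(b,"b3")
cv2.imwrite("pics/c3.png",np.hstack([cv2.imread("pics/w3.png"),cv2.imread("pics/b3.png")[180:,120:340].copy() if 0 else cv2.resize(cv2.imread("pics/b3.png")[170:384,140:325],(332,384))])[:,:800])
E
```

```text
t 7.43 p [ 0.4591 -0.3671  0.3033] X [-0.     0.002 -1.   ] Y [ 0.987 -0.162 -0.001] Z [-0.162 -0.987 -0.002] F [-0.3  1.  -0.3] op 0.472 q [ 0.48  0.58  0.19  1.63 -0.13  0.95  0.56]
turn x -0.0 deg; shift cm x 0.33 y 0.33 z 1.46
```

View pics/c3.png

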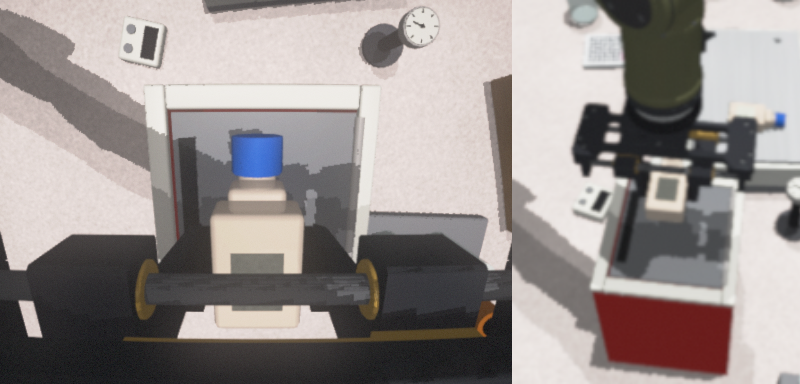

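Flask A is held square at (257,265), and the bin opening's +y corners are at (170,110) and (358,110). I'll refine the bin's position from those and check the remaining flask.

```bash
python3 - <<'E'
from h import *
d=snap("wrist"); p,q=at(d,170,110,.22),at(d,358,110,.22); print(p,q,np.hypot(*(q-p)[:2]),np.degrees(np.arctan2(*(q-p)[[1,0]])))
e=(q-p)/np.linalg.norm(q-p); n=np.array([e[1],-e[0],0]); c=(p+q)/2+n*.07; print("centre",c, "cap seen",at(d,257,155,.3))
dial=at(d,421,27,.11); print("dial",dial)
o=[.462,-.371]; 
E
```

```text
[ 0.40888992 -0.28905757  0.22      ] [ 0.53891987 -0.30973922  0.22      ] 0.1316644190156175 -9.037363457247583
centre [ 0.4629094  -0.36852942  0.22      ] cap seen [ 0.46588259 -0.31858816  0.3       ]
dial [ 0.6457558  -0.24246029  0.11      ]
```

>>> drive_tool --deltas '[[[0,0,0],[0,0.3,1.3],3],[[0,0,0],[2,0,0],3],[[0,0,0],[2,0,0],3],[[0,0,0],[2,0,0],3],[[0,0,0],[1,0,0],3],[[0,0,0],[1,0,0],3],[[0,0,0],[1,0,0],3],[[0,0,0],[1,0,0],3],[[0,0,0],[1,0,0],3],[[0,0,0],[1,0,0],3],[[0,0,0],[0.4,0,0],3],[[0,0,0],[0,0,0],3]]'

```text
clock: 8.58
tool_pos: [0.4584, -0.381, 0.1785]
eef_rot: [-0.539, -0.459, 0.54, -0.456]
contact_force: [-3.8, 0.1, -0.4]
opening: 0.476
```

```bash
python3 - <<'E'
from h import *
plan([.4605,-.381,.179],-9.3,True)
E
```

```text
t 8.58 p [ 0.4584 -0.381   0.1785] X [-0.003  0.002 -1.   ] Y [ 0.987 -0.163 -0.003] Z [-0.163 -0.987 -0.001] F [-3.8  0.1 -0.4] op 0.476 q [ 0.53  0.75  0.15  1.73 -0.16  0.68  0.61]
turn x -0.1 deg; shift cm x -0.05 y 0.20 z -0.04
```

>>> drive_tool --deltas '[[[0,0,0],[0,0,0],6.5],[[0,0,0],[0,0,0],6.5],[[0,0,0],[0,0,0],6.5],[[0,0,0],[0,0,0],6.5],[[0,0,0],[0,0,0],6.5],[[0,0,0],[0,0,0],6.5],[[0,0,0],[0,0,0],6.5],[[0,0,0],[0,0,0],6.5],[[0,0,0],[0,0,0],6.5]]'

```text
clock: 9.33
tool_pos: [0.4597, -0.3813, 0.1798]
eef_rot: [-0.539, -0.458, 0.539, -0.458]
contact_force: [-3.2, 0.8, -0.9]
opening: 0.737
```

>>> drive_tool --deltas '[[[0,0,0],[-1,0,0],6.5],[[0,0,0],[-1,0,0],6.5],[[0,0,0],[-1,0,0],6.5],[[0,0,0],[-1,0,0],6.5],[[0,0,0],[-1,0,0],6.5],[[0,0,0],[-1.5,0,0],6.5],[[0,0,0],[-2,0,0],6.5],[[0,0,0],[-3,0,0],6.5],[[0,0,0],[-3,0,0],6.5]]'

```text
clock: 10.08
tool_pos: [0.4613, -0.3812, 0.3271]
eef_rot: [0.539, 0.457, -0.538, 0.459]
contact_force: [0.5, 0.1, 0.2]
opening: 0.735
```

```bash
python3 - <<'E'
from h import *
plan([.588,-.09,.30],82,True)
d=snap("wrist"); save(d,"w4"); b=snap("top"); save(b,"a4")
cv2.imwrite("pics/c4.png",np.hstack([cv2.imread("pics/w4.png"),cv2.resize(cv2.imread("pics/a4.png")[120:290,190:317],(287,384))]))
E
```

```text
t 10.08 p [ 0.4613 -0.3812  0.3271] X [ 0.003 -0.001 -1.   ] Y [ 0.987 -0.161  0.003] Z [-0.161 -0.987  0.   ] F [0.5 0.1 0.2] op 0.735 q [ 0.5   0.57  0.2   1.56 -0.13  1.02  0.57]
turn x 88.7 deg; shift cm x 2.71 y -30.60 z -8.50
```

View pics/c4.png

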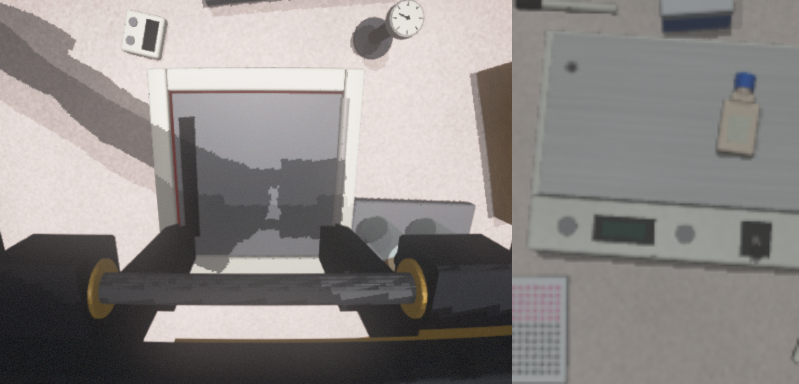

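Flask A is gone from view, the flap is shut, and flask B hasn't moved. Going for flask B.

>>> drive_tool --deltas '[[[0,0,0],[0,0.98,-3.85],6.5],[[0,0,0],[0,0.98,-3.85],6.5],[[0,0,0],[0,0.98,-3.85],6.5],[[0,0,0],[0,0.98,-3.85],6.5],[[0,0,0],[0,0.98,-3.85],6.5],[[0,0,0],[0,0.98,-3.85],6.5],[[0,0,0],[0,0.98,-3.85],6.5],[[0,0,0],[0,0.98,-3.85],6.5],[[-7,0,0],[0,0,0],6.5],[[-7,0,0],[0,0,0],6.5],[[-7,0,0],[0,0,0],6.5],[[-7,0,0],[0,0,0],6.5]]'

```text
clock: 11.18
tool_pos: [0.5883, -0.089, 0.3255]
eef_rot: [0.411, 0.575, -0.409, 0.577]
contact_force: [0.4, 0.3, -0.7]
opening: 0.733
```

>>> drive_tool --deltas '[[[-7,0,0],[1,0,0],6.5],[[-7,0,0],[1,0,0],6.5],[[-7,0,0],[1,0,0],6.5],[[-7,0,0],[1,0,0],6.5],[[-7,0,0],[1,0,0],6.5],[[-7,0,0],[1,0,0],6.5],[[-7,0,0],[1,0,0],6.5],[[-7,0,0],[1,0,0],6.5],[[-7,0,0],[1,0,0],6.5],[[0,0,0],[0,0,0],6.5],[[0,0,0],[0,0,0],6.5]]'

```text
clock: 12.1
tool_pos: [0.5877, -0.0898, 0.235]
eef_rot: [0.053, 0.705, -0.052, 0.705]
contact_force: [-0.1, 0.3, -0.1]
opening: 0.743
```

```bash
python3 - <<'E'
from h import *
plan([.588,-.09,.089],82,True); flasks(snap("wrist"))
E
```

```text
t 12.1 p [ 0.5877 -0.0898  0.235 ] X [ 0.001  0.001 -1.   ] Y [0.148 0.989 0.001] Z [ 0.989 -0.148  0.001] F [-0.1  0.3 -0.1] op 0.743 q [ 0.22  0.67 -0.25  1.68  0.21  0.82  1.3 ]
turn x -0.5 deg; shift cm x 14.60 y -0.02 z 0.04
flask px [164. 195.] size [42. 19.] pos [ 0.5835 -0.1765  0.098 ] axis deg 55.5 capdist 0.0955
flask px [256. 188.] size [77. 45.] pos [ 0.5901 -0.0897  0.098 ] axis deg -9.7 capdist 0.0481
flask px [494. 128.] size [233.  35.] pos [0.5649 0.1333 0.098 ] axis deg -72.6 capdist 0.2422
flask px [284.   5.] size [10. 77.] pos [ 0.4412 -0.0446  0.098 ] axis deg -15.2 capdist 0.2034
flask px [ 86. 123.] size [127. 281.] pos [ 0.508 -0.231  0.098] axis deg 45.8 capdist 0.1858
```

Aligned. Descend, grip and lift.

>>> drive_tool --deltas '[[[0,0,0],[2.5,0,0],6.5],[[0,0,0],[2.5,0,0],6.5],[[0,0,0],[2.5,0,0],6.5],[[0,0,0],[2.5,0,0],6.5],[[0,0,0],[2.5,0,0],6.5],[[0,0,0],[1.5,0,0],6.5],[[0,0,0],[0.6,0,0],6.5],[[0,0,0],[0,0,0],6.5]]'

```text
clock: 12.82
tool_pos: [0.5872, -0.0899, 0.0883]
eef_rot: [0.052, 0.705, -0.052, 0.705]
contact_force: [0.3, -0.6, 0.2]
opening: 0.734
```

>>> drive_tool --deltas '[[[0,0,0],[0,0,0],3],[[0,0,0],[0,0,0],3],[[0,0,0],[0,0,0],3],[[0,0,0],[0,0,0],3],[[0,0,0],[0,0,0],3],[[0,0,0],[0,0,0],3],[[0,0,0],[-0.5,0,0],3],[[0,0,0],[-2,0,0],3],[[0,0,0],[-3,0,0],3],[[0,0,0],[-3,0,0],3],[[0,0,0],[-3,0,0],3],[[0,0,0],[-3,0,0],3]]'

```text
clock: 13.82
tool_pos: [0.5866, -0.0902, 0.2355]
eef_rot: [0.051, 0.705, -0.051, 0.705]
contact_force: [-0.1, 0.0, -1.2]
opening: 0.476
```

>>> drive_tool --deltas '[[[7,0,0],[-2,0,0],3],[[7,0,0],[-2,0,0],3],[[7,0,0],[-2,0,0],3],[[7,0,0],[-1,0,0],3],[[7,0,0],[0,0,0],3],[[7,0,0],[0,0,0],3],[[7,0,0],[0,0,0],3],[[7,0,0],[0,0,0],3],[[7,0,0],[0,0,0],3],[[7,0,0],[0,0,0],3],[[7,0,0],[0,0,0],3],[[7,0,0],[0,0,0],3]]'

```text
clock: 14.82
tool_pos: [0.5867, -0.0899, 0.304]
eef_rot: [0.512, 0.489, -0.511, 0.488]
contact_force: [0.5, 0.1, -0.6]
opening: 0.473
```

>>> drive_tool --deltas '[[[7,0,0],[0,0,0],3],[[0,0,0],[0,0,0],3]]'

```text
clock: 14.98
tool_pos: [0.5868, -0.0898, 0.3039]
eef_rot: [-0.54, -0.457, 0.54, -0.457]
contact_force: [-0.1, -0.2, 0.5]
opening: 0.473
```

```bash
python3 - <<'E'
from h import *
plan([.4645,-.3585,.30],-9.3,True)
E
```

```text
t 14.98 p [ 0.5868 -0.0898  0.3039] X [-0.001  0.    -1.   ] Y [ 0.986 -0.165 -0.001] Z [-0.165 -0.986 -0.   ] F [-0.1 -0.2  0.5] op 0.473 q [-0.04  0.59  0.2   1.61 -0.14  0.96  0.04]
turn x -0.2 deg; shift cm x 0.39 y -7.73 z 28.49
```

>>> drive_tool --deltas '[[[0,0,0],[0,-0.97,3.56],3],[[0,0,0],[0,-0.97,3.56],3],[[0,0,0],[0,-0.97,3.56],3],[[0,0,0],[0,-0.97,3.56],3],[[0,0,0],[0,-0.97,3.56],3],[[0,0,0],[0,-0.97,3.56],3],[[0,0,0],[0,-0.97,3.56],3],[[0,0,0],[0,-0.97,3.56],3],[[0,0,0],[0,0,0],3],[[0,0,0],[0,0,0],3]]'

```text
clock: 15.82
tool_pos: [0.4623, -0.3613, 0.304]
eef_rot: [-0.539, -0.457, 0.54, -0.457]
contact_force: [0.3, 0.6, -0.9]
opening: 0.476
```

```bash
python3 - <<'E'
from h import *
plan([.4645,-.3585,.179],-9.3,True); save(snap("wrist"),"w5")
E
```

```text
t 15.82 p [ 0.4623 -0.3613  0.304 ] X [-0.001 -0.001 -1.   ] Y [ 0.986 -0.165 -0.001] Z [-0.165 -0.986  0.001] F [ 0.3  0.6 -0.9] op 0.476 q [ 0.48  0.58  0.19  1.63 -0.12  0.95  0.54]
turn x -0.2 deg; shift cm x 12.50 y 0.17 z -0.31
```

View pics/w5.png

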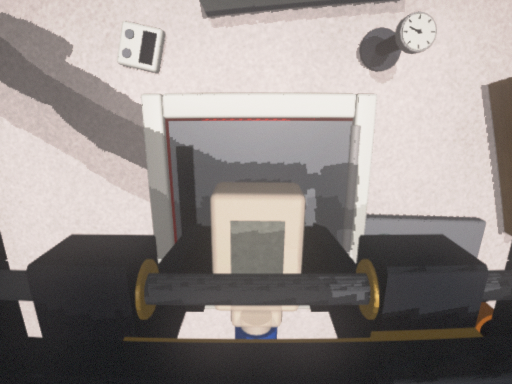

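Flask B is held with its cap towards −y: body at (257,245), cap at (257,333), opening edge at row 118. Now push it through and release.

>>> drive_tool --deltas '[[[0,0,0],[0,0.2,-0.3],3],[[0,0,0],[2,0,0],3],[[0,0,0],[2,0,0],3],[[0,0,0],[2,0,0],3],[[0,0,0],[1,0,0],3],[[0,0,0],[1,0,0],3],[[0,0,0],[1,0,0],3],[[0,0,0],[1,0,0],3],[[0,0,0],[1,0,0],3],[[0,0,0],[1,0,0],3],[[0,0,0],[0.5,0,0],3],[[0,0,0],[0,0,0],3]]'

```text
clock: 16.87
tool_pos: [0.4654, -0.3557, 0.1773]
eef_rot: [-0.539, -0.459, 0.54, -0.456]
contact_force: [-3.8, 1.0, -0.9]
opening: 0.473
```

>>> drive_tool --deltas '[[[0,0,0],[0,0,0],6.5],[[0,0,0],[0,0,0],6.5],[[0,0,0],[0,0,0],6.5],[[0,0,0],[0,0,0],6.5],[[0,0,0],[0,0,0],6.5],[[0,0,0],[0,0,0],6.5],[[0,0,0],[0,0,0],6.5],[[0,0,0],[0,0,0],6.5],[[0,0,0],[0,0,0],6.5]]'

```text
clock: 17.62
tool_pos: [0.4667, -0.356, 0.1788]
eef_rot: [-0.539, -0.458, 0.539, -0.458]
contact_force: [-3.7, 0.4, -0.9]
opening: 0.739
```

>>> drive_tool --deltas '[[[0,0,0],[-1,0,0],6.5],[[0,0,0],[-1,0,0],6.5],[[0,0,0],[-1,0,0],6.5],[[0,0,0],[-1,0,0],6.5],[[0,0,0],[-1,0,0],6.5],[[0,0,0],[-1.5,0,0],6.5],[[0,0,0],[-2,0,0],6.5],[[0,0,0],[-3,0,0],6.5],[[0,0,0],[-1,0,0],6.5],[[0,0,0],[0,0,0],6.5],[[0,0,0],[0,0,0],6.5]]'

```text
clock: 18.53
tool_pos: [0.4679, -0.356, 0.3045]
eef_rot: [0.539, 0.457, -0.538, 0.459]
contact_force: [0.6, -0.1, -0.2]
opening: 0.737
```

```bash
python3 - <<'E'
from h import *
plan([.646,-.243,.25],-9.3,True); save(snap("wrist"),"w6"); d=snap("side"); save(d,"b6")
cv2.imwrite("pics/c6.png",np.hstack([cv2.imread("pics/w6.png")[:300,120:512],cv2.resize(cv2.imread("pics/b6.png")[220:384,170:384],(392,300))]))
E
```

```text
t 18.53 p [ 0.4679 -0.356   0.3045] X [ 0.003 -0.001 -1.   ] Y [ 0.987 -0.161  0.003] Z [-0.161 -0.987  0.001] F [ 0.6 -0.1 -0.2] op 0.737 q [ 0.46  0.58  0.19  1.63 -0.13  0.94  0.53]
turn x 0.0 deg; shift cm x 5.45 y 15.75 z -14.03
```

View pics/c6.png

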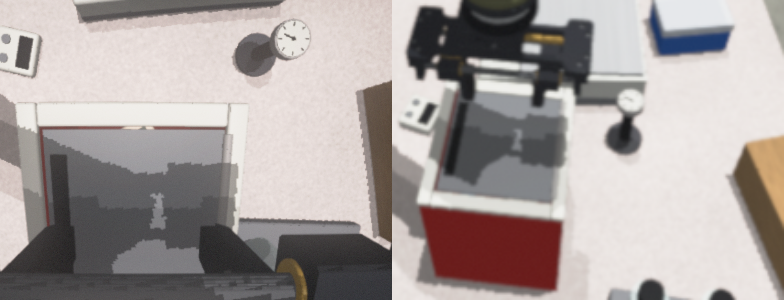

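The flap looks shut, but a tan sliver shows at the +y gap, at (137,128) in the crop. Zooming in on it.

```bash
python3 - <<'E'
from h import *
a=cv2.imread("pics/w6.png")[95:145,150:360]; cv2.imwrite("pics/c7.png",cv2.resize(a,None,fx=3.8,fy=3.8,interpolation=cv2.INTER_CUBIC))
E
```

```text
(no output)
```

View pics/c7.png

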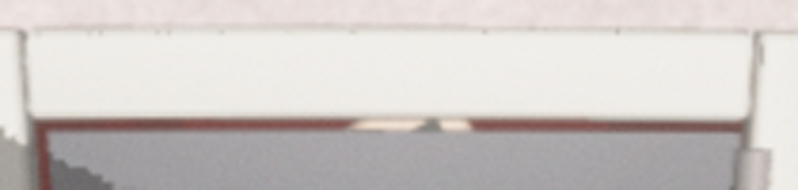

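The sliver is flask body seen deep through the gap: 33 px would be 24 mm at rim height but 42 mm, its full width, on the bin floor. So it's at the bottom and the flap is shut. Next, the thermometer.

>>> drive_tool --deltas '[[[0,0,0],[0,2.25,-2],6.5],[[0,0,0],[0,2.25,-2],6.5],[[0,0,0],[0,2.25,-2],6.5],[[0,0,0],[0,2.25,-2],6.5],[[0,0,0],[0,2.25,-2],6.5],[[0,0,0],[0,2.25,-2],6.5],[[0,0,0],[0,2.25,-2],6.5],[[0,0,0],[2,0,0],6.5],[[0,0,0],[2,0,0],6.5],[[0,0,0],[2,0,0],6.5],[[0,0,0],[0,0,0],6.5],[[0,0,0],[0,0,0],6.5]]'

```text
clock: 19.63
tool_pos: [0.6439, -0.2428, 0.2416]
eef_rot: [-0.538, -0.459, 0.54, -0.456]
contact_force: [-0.4, -0.2, 0.1]
opening: 0.732
```

```bash
python3 - <<'E'
from h import *
d=snap("wrist"); save(d,"w8"); print("expected px",proj(d,[.646,-.243,.107]))
u,v=proj(d,[.646,-.243,.107]).astype(int)
g=cv2.cvtColor(d["color"],cv2.COLOR_RGB2GRAY)
hs=cv2.HoughCircles(cv2.medianBlur(g,3),cv2.HOUGH_GRADIENT,1,60,param1=100,param2=25,minRadius=22,maxRadius=45)
print(hs)
for c in hs[0][:5]: print(c,at(d,c[0],c[1],.107), "diam", np.linalg.norm(at(d,c[0]+c[2],c[1],.107)-at(d,c[0]-c[2],c[1],.107)))
plan([.646,-.243,.094],-9.3)
E
```

```text
expected px [261.94545252 185.15687143]
NoneTraceback (most recent call last):
  File "<stdin>", line 7, in <module>
TypeError: 'NoneType' object is not subscriptable
```

View pics/w8.png

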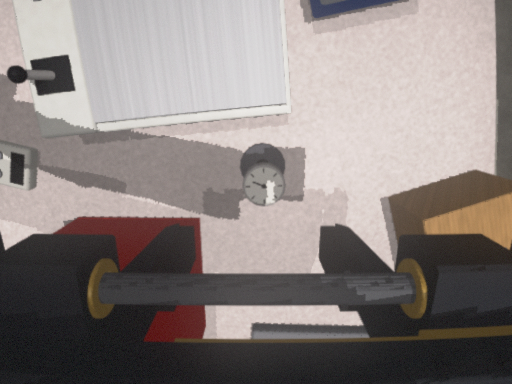

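Dial at (264,185), against a predicted (262,185). Descend, grip, and lift straight up.

>>> drive_tool --deltas '[[[0,0,0],[2.5,0.35,0],6.5],[[0,0,0],[2.5,0,0],6.5],[[0,0,0],[2.5,0,0],6.5],[[0,0,0],[2.5,0,0],6.5],[[0,0,0],[2.5,0,0],6.5],[[0,0,0],[1.5,0,0],6.5],[[0,0,0],[0.8,0,0],6.5],[[0,0,0],[0,0,0],6.5]]' --force 20

```text
clock: 20.35
tool_pos: [0.6481, -0.2439, 0.0951]
eef_rot: [-0.539, -0.458, 0.539, -0.457]
contact_force: [-0.3, -0.3, -0.2]
opening: 0.737
```

>>> drive_tool --deltas '[[[0,0,0],[0,0,0],3],[[0,0,0],[0,0,0],3],[[0,0,0],[0,0,0],3],[[0,0,0],[0,0,0],3],[[0,0,0],[0,0,0],3],[[0,0,0],[0,0,0],3],[[0,0,0],[0,0,0],3]]'

```text
clock: 20.93
tool_pos: [0.6492, -0.2442, 0.0971]
eef_rot: [0.539, 0.457, -0.539, 0.458]
contact_force: [0.3, 1.1, 6.6]
opening: 0.444
```

>>> drive_tool --deltas '[[[0,0,0],[-1,0,0],3],[[0,0,0],[-1.5,0,0],3],[[0,0,0],[-2,0,0],3],[[0,0,0],[-2,0,0],3],[[0,0,0],[-2,0,0],3],[[0,0,0],[-2,0,0],3],[[0,0,0],[-1.5,0,0],3],[[0,0,0],[0,0,0],3],[[0,0,0],[0,0,0],3]]'

```text
clock: 21.68
tool_pos: [0.6486, -0.244, 0.2166]
eef_rot: [0.539, 0.457, -0.539, 0.458]
contact_force: [-0.2, -0.9, -0.8]
opening: 0.444
```

```bash
python3 - <<'E'
from h import *
save(snap("wrist"),"w9"); save(snap("side"),"b9")
cv2.imwrite("pics/c9.png",np.hstack([cv2.imread("pics/w9.png")[:, 130:400],cv2.resize(cv2.imread("pics/b9.png")[200:350,200:390],(486,384),interpolation=cv2.INTER_CUBIC)]))
plan([.6615,.1045,.215],-9.3)
E
```

```text
t 21.78 p [ 0.6476 -0.2434  0.2146] X [-0.002  0.001 -1.   ] Y [ 0.987 -0.162 -0.002] Z [-0.162 -0.987 -0.001] F [-0.1  0.1  0.3] op 0.447 q [ 0.21  0.83  0.18  1.38 -0.16  0.95  0.26]
turn x -0.0 deg; shift cm x -0.04 y -4.25 z -34.56
```

View pics/c9.png

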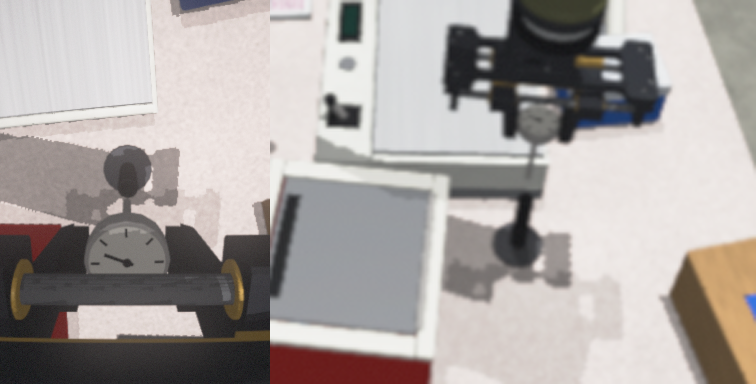

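Thermometer is hanging straight, with the dial between the pads and the stem below it. Over to the well.

>>> drive_tool --deltas '[[[0,0,0],[0,-0.2,-2],3],[[0,0,0],[0,-0.47,-3.6],3],[[0,0,0],[0,-0.47,-3.6],3],[[0,0,0],[0,-0.47,-3.6],3],[[0,0,0],[0,-0.47,-3.6],3],[[0,0,0],[0,-0.47,-3.6],3],[[0,0,0],[0,-0.47,-3.6],3],[[0,0,0],[0,-0.47,-3.6],3],[[0,0,0],[0,-0.47,-3.6],3],[[0,0,0],[0,-0.29,-2.76],3],[[0,0,0],[0,0,-1],3],[[0,0,0],[0,0,0],3]]'

```text
clock: 22.78
tool_pos: [0.6616, 0.1085, 0.2141]
eef_rot: [-0.537, -0.46, 0.538, -0.458]
contact_force: [-0.4, -0.7, -0.1]
opening: 0.444
```

>>> drive_tool --deltas '[[[0,0,0],[1.5,0,0],3],[[0,0,0],[1,0,0],3],[[0,0,0],[0,0,0],3],[[0,0,0],[0,0,0],3]]'

```text
clock: 23.12
tool_pos: [0.6618, 0.1016, 0.1898]
eef_rot: [-0.539, -0.457, 0.541, -0.457]
contact_force: [0.1, -0.5, 1.0]
opening: 0.446
```

```bash
python3 - <<'E'
from h import *
s,T=st(); d=snap("wrist"); save(d,"w10")
p=s["tool_pos"]; print("tip px exp",proj(d,[p[0],p[1],p[2]-.085]),"well px exp",proj(d,[.6615,.1045,.075]))
cv2.imwrite("pics/c10.png",cv2.resize(cv2.imread("pics/w10.png")[60:260,160:360],(600,600),interpolation=cv2.INTER_CUBIC))
E
```

```text
t 23.12 p [0.6618 0.1016 0.1898] X [-0.003 -0.002 -1.   ] Y [ 0.986 -0.165 -0.002] Z [-0.165 -0.986  0.002] F [ 0.1 -0.5  1. ] op 0.446 q [-0.34  0.83  0.22  1.49 -0.22  0.85 -0.2 ]
tip px exp [259.55370557 200.95293812] well px exp [258.45909691 187.39819666]
```

View pics/c10.png

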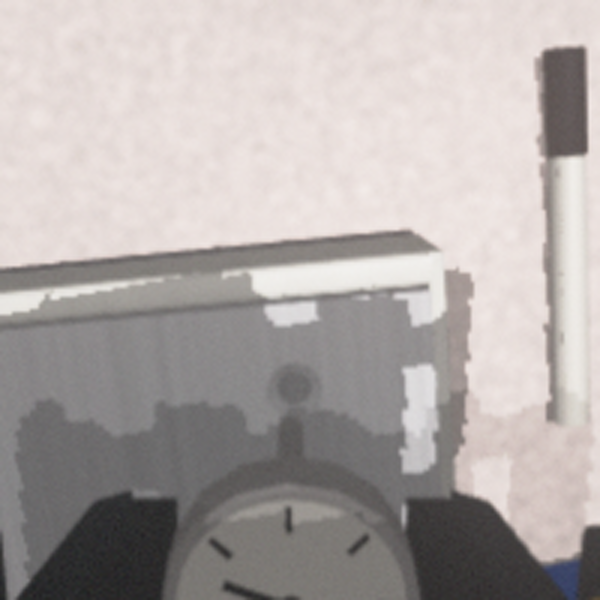

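Well mouth is at full-picture (258,188.5) and the stem tip at (256.7,199). Computing the offset between them.

```bash
python3 - <<'E'
from h import *
s,T=st(); d=snap("wrist"); p=s["tool_pos"]
for z in (.102,.104,.106):
    tip=at(d,256.7,198.5,z-.0+0); w=at(d,258,188.5,.075); print(z,tip,w,"delta Y,Z cm",(w-tip)@T[:,1]*100,(w-tip)@T[:,2]*100, "tip-TCP",tip-p)
E
```

```text
t 23.17 p [0.6624 0.1022 0.1906] X [-0.001 -0.001 -1.   ] Y [ 0.986 -0.164 -0.001] Z [-0.164 -0.986  0.001] F [0.  0.7 0.2] op 0.445 q [-0.34  0.83  0.22  1.48 -0.22  0.85 -0.2 ]
0.102 [0.66061022 0.10340054 0.102     ] [0.66178242 0.10401501 0.075     ] delta Y,Z cm 0.10703939437766692 -0.08269451253527527 tip-TCP [-0.00183838  0.00123472 -0.08864862]
0.104 [0.66071161 0.10398973 0.104     ] [0.66178242 0.10401501 0.075     ] delta Y,Z cm 0.10681803517824053 -0.023120611848883744 tip-TCP [-0.00173698  0.00182391 -0.08664862]
0.106 [0.66081301 0.10457892 0.106     ] [0.66178242 0.10401501 0.075     ] delta Y,Z cm 0.10659667597881389 0.0364532888375064 tip-TCP [-0.00163559  0.0024131  -0.08464862]
```

>>> drive_tool --deltas '[[[0,0,0],[0.5,0.1,0],3],[[0,0,0],[0.7,0,0],3],[[0,0,0],[0.7,0,0],3],[[0,0,0],[0.5,0,0],3],[[0,0,0],[0.5,0,0],3],[[0,0,0],[0.5,0,0],3],[[0,0,0],[0.5,0,0],3],[[0,0,0],[0.3,0,0],3],[[0,0,0],[0,0,0],3]]'

```text
clock: 23.97
tool_pos: [0.663, 0.1039, 0.148]
eef_rot: [-0.539, -0.458, 0.539, -0.457]
contact_force: [0.2, 0.0, -0.6]
opening: 0.447
```

```bash
python3 - <<'E'
from h import *
st(); 
E
```

```text
t 23.97 p [0.663  0.1039 0.148 ] X [-0.001 -0.    -1.   ] Y [ 0.987 -0.162 -0.001] Z [-0.162 -0.987  0.   ] F [ 0.2  0.  -0.6] op 0.447 q [-0.33  0.88  0.21  1.51 -0.23  0.78 -0.19]
```

The tip is about 13 mm into the well with no side force. Seating it fully.

>>> drive_tool --deltas '[[[0,0,0],[0.5,0,0],3],[[0,0,0],[0.5,0,0],3],[[0,0,0],[0.5,0,0],3],[[0,0,0],[0.5,0,0],3],[[0,0,0],[0.5,0,0],3],[[0,0,0],[0.3,0,0],3],[[0,0,0],[0.2,0,0],3],[[0,0,0],[0,0,0],3]]'

```text
clock: 24.63
tool_pos: [0.6632, 0.1038, 0.1183]
eef_rot: [-0.539, -0.458, 0.539, -0.458]
contact_force: [-0.1, 0.1, -1.0]
opening: 0.446
```

```bash
python3 - <<'E'
from h import *
st(); 
E
```

```text
t 24.63 p [0.6632 0.1038 0.1183] X [-0.001 -0.    -1.   ] Y [ 0.987 -0.162 -0.001] Z [-0.162 -0.987  0.   ] F [-0.1  0.1 -1. ] op 0.446 q [-0.32  0.92  0.2   1.53 -0.24  0.72 -0.19]
```

Nearly seated. Release, and it drops the last mm or so. Then lift off and move to the rack.

>>> drive_tool --deltas '[[[0,0,0],[0,0,0],4.5],[[0,0,0],[0,0,0],5],[[0,0,0],[0,0,0],6.5],[[0,0,0],[0,0,0],6.5],[[0,0,0],[0,0,0],6.5],[[0,0,0],[-2,0,0],6.5],[[0,0,0],[-3,0,0],6.5],[[0,0,0],[-3,0,0],6.5],[[0,0,0],[-3,0,0],6.5],[[0,0,0],[-3,0,0],6.5],[[0,0,0],[0,0,0],6.5],[[0,0,0],[0,0,0],6.5]]'

```text
clock: 25.63
tool_pos: [0.6646, 0.1038, 0.2611]
eef_rot: [0.54, 0.457, -0.538, 0.458]
contact_force: [0.0, -0.3, -1.0]
opening: 0.733
```

```bash
python3 - <<'E'
from h import *
d=snap("wrist"); save(d,"w11"); t=snap("top"); save(t,"a11")
print("dial px exp", proj(d,[.6625,.104,.126]))
cv2.imwrite("pics/c11.png",np.hstack([cv2.resize(cv2.imread("pics/w11.png")[100:300,150:350],(384,384)),cv2.resize(cv2.imread("pics/a11.png")[150:280,95:225],(384,384),interpolation=cv2.INTER_CUBIC)]))
# rack: cap row
plan([.507,.329,.25],90)
E
```

```text
dial px exp [255.96466662 185.47382039]
t 25.73 p [0.6627 0.1039 0.258 ] X [-0.002 -0.    -1.   ] Y [ 0.987 -0.162 -0.002] Z [-0.162 -0.987  0.   ] F [ 0.  -0.3 -0.5] op 0.738 q [-0.35  0.76  0.25  1.41 -0.2   1.   -0.22]
turn x 80.7 deg; shift cm x 0.80 y -22.51 z 15.57
```

View pics/c11.png

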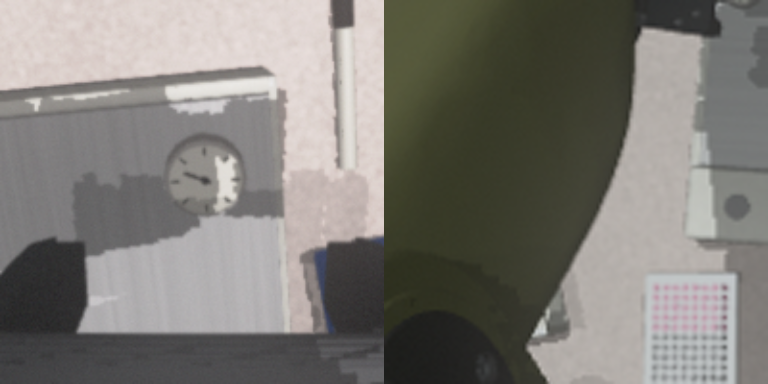

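The thermometer is in the well: dial at full-picture (256,191), 5 px off prediction while the arm was still settling. The small tilt is within the well's play. Now the tubes.

>>> drive_tool --deltas '[[[0,0,0],[0,-2.7,-2.8],6.5],[[0,0,0],[0,-2.7,-2.8],6.5],[[0,0,0],[0,-2.7,-2.8],6.5],[[0,0,0],[0,-2.7,-2.8],6.5],[[0,0,0],[0,-2.7,-2.8],6.5],[[0,0,0],[0,-2.7,-2.8],6.5],[[0,0,0],[0,-2.7,-2.8],6.5],[[-7,0,0],[0,0,0],6.5],[[-7,0,0],[0,0,0],6.5],[[-7,0,0],[0,0,0],6.5],[[-7,0,0],[0,0,0],6.5],[[-7,0,0],[0,0,0],6.5]]'

```text
clock: 26.73
tool_pos: [0.5076, 0.3275, 0.2571]
eef_rot: [0.373, 0.6, -0.376, 0.599]
contact_force: [0.7, -0.3, -1.1]
opening: 0.737
```

>>> drive_tool --deltas '[[[-7,0,0],[0,0,0],6.5],[[-7,0,0],[0,0,0],6.5],[[-7,0,0],[0,0,0],6.5],[[-7,0,0],[0,0,0],6.5],[[-7,0,0],[0,0,0],6.5],[[-7,0,0],[0,0,0],6.5],[[-7,0,0],[0,0,0],6.5],[[-7,0,0],[0,0,0],6.5],[[-7,0,0],[0,0,0],6.5],[[-7,0,0],[0,0,0],6.5],[[-7,0,0],[0,0,0],6.5],[[0,0,0],[0,0,0],6.5]]'

```text
clock: 27.73
tool_pos: [0.5079, 0.3272, 0.2571]
eef_rot: [-0.079, 0.704, 0.079, 0.701]
contact_force: [-0.4, -0.5, -0.3]
opening: 0.742
```

>>> drive_tool --deltas '[[[0,0,0],[0,0,0],6.5],[[0,0,0],[0,0,0],6.5]]'

```text
clock: 27.9
tool_pos: [0.5083, 0.3276, 0.258]
eef_rot: [-0.077, 0.703, 0.077, 0.702]
contact_force: [0.6, 0.4, 0.3]
opening: 0.737
```

```bash
python3 - <<'E'
from h import *
d=snap("wrist"); save(d,"w12"); st()
for p in ([.564,.343,.125],[.507,.329,.125],[.450,.316,.125]): print("exp",proj(d,p))
g=cv2.medianBlur(cv2.cvtColor(d["color"],cv2.COLOR_RGB2GRAY),3)
hs=cv2.HoughCircles(g,cv2.HOUGH_GRADIENT,1,30,param1=80,param2=18,minRadius=16,maxRadius=34)
if hs is not None:
    for c in hs[0][:10]: print(c,at(d,c[0],c[1],.125), "diam", np.linalg.norm(at(d,c[0]+c[2],c[1],.125)-at(d,c[0]-c[2],c[1],.125)))
E
```

```text
t 27.95 p [0.5084 0.3277 0.2582] X [-0.001 -0.001 -1.   ] Y [-0.217  0.976 -0.   ] Z [ 0.976  0.217 -0.001] F [-0.1 -0.3  0.7] op 0.739 q [-0.48  0.66 -0.3   1.61  0.23  0.9   0.93]
exp [258.71288901 245.46705655]
exp [257.3997029  186.05643711]
exp [257.06787524 120.11109884]
[131.5  25.5  25.7] [0.3971584  0.19906652 0.125     ] diam 0.04301351357148763
[265.5 122.5  20.1] [0.45039024 0.32352771 0.125     ] diam 0.03463849899043995
[265.5 187.5  19.4] [0.50672085 0.33647065 0.125     ] diam 0.035229685169529665
[266.5 252.5  22.9] [0.56960583 0.35196074 0.125     ] diam 0.04423141340737769
```

View pics/w12.png

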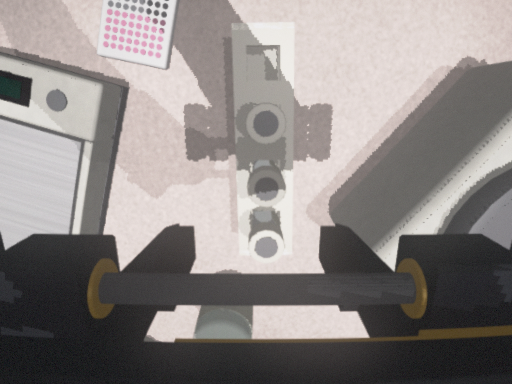

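Cap tops are at (265.5,122.5), (266,187) and (266,246), with the near cell empty. The grey machine's corner at (330,207) is close on the +y side, so I'll check clearance for the gripper body.

```bash
python3 - <<'E'
from h import *
d=snap("wrist"); t=snap("side"); a=cv2.imread("pics/b0.png")
for z in (.05,.1,.15,.2,.25): 
    p=at(d,330,207,z); q=at(d,345,225,z); print(z,"corner",p,"top camera px",proj(snap("top"),p),"side px",proj(t,p), "rel to tube2 along Y", (p-np.array([.5067,.3365,z]))@np.array([-.217,.976,0]))
E
```

```text
0.05 corner [0.5318047 0.4230691 0.05     ] top camera px [ 98.34924973 199.69369313] side px [244.33709049 141.51563827] rel to tube2 along Y 0.07904371727840688
0.1 corner [0.51865235 0.40719056 0.1       ] top camera px [ 95.18347979 202.44026094] side px [241.154977   133.54512812] rel to tube2 along Y 0.0664003247441284
0.15 corner [0.50549999 0.39131202 0.15      ] top camera px [ 91.63728882 205.51921272] side px [237.7675413  125.06208411] rel to tube2 along Y 0.053756932209849874
0.2 corner [0.49234764 0.37543348 0.2       ] top camera px [ 87.63799777 208.99455029] side px [234.15475344 116.01669787] rel to tube2 along Y 0.04111353967557141
0.25 corner [0.47919529 0.35955494 0.25      ] top camera px [ 83.09324573 212.94776216] side px [230.2939695  106.35269118] rel to tube2 along Y 0.028470147141292878
```

>>> drive_tool --deltas '[[[0,0,0],[2,0.4,-2.9],6.5],[[0,0,0],[2,0.45,-2.85],6.5],[[0,0,0],[2,0,0],6.5],[[0,0,0],[2,0,0],6.5],[[0,0,0],[2,0,0],6.5],[[0,0,0],[0,0,0],6.5],[[0,0,0],[0,0,0],6.5],[[0,0,0],[0,0,0],6.5]]' --force 12

```text
clock: 28.97
tool_pos: [0.4513, 0.324, 0.1598]
eef_rot: [-0.078, 0.702, 0.078, 0.703]
contact_force: [0.2, -0.5, -0.2]
opening: 0.738
```

```bash
cat >> h.py <<'E'
def caps(d,guess,z=.125,rr=(.85,1.25)):
    u,v=proj(d,[*guess,z]); e=proj(d,[guess[0]+.018,guess[1],z]); r0=np.hypot(*(e-[u,v])); print("exp px",u,v,"r",r0)
    g=cv2.medianBlur(cv2.cvtColor(d["color"],cv2.COLOR_RGB2GRAY),3)
    hs=cv2.HoughCircles(g,cv2.HOUGH_GRADIENT,1,15,param1=60,param2=14,minRadius=int(r0*rr[0]),maxRadius=int(r0*rr[1]))
    if hs is None: return print("none")
    for c in hs[0][:12]:
        if np.hypot(c[0]-u,c[1]-v)<45: print(c,np.round(at(d,c[0],c[1],z),4))
E
python3 - <<'E'
from h import *
d=snap("wrist"); save(d,"w13"); plan([.4504,.3235,.105],103.2); caps(d,(.4504,.3235))
E
```

```text
t 29.02 p [0.4515 0.3242 0.1601] X [ 0.002  0.002 -1.   ] Y [-0.219  0.976  0.001] Z [0.976 0.219 0.002] F [-0.3  0.2  0.5] op 0.738 q [-0.56  0.73 -0.24  1.86  0.3   0.58  0.8 ]
turn x -0.5 deg; shift cm x 5.51 y -0.04 z -0.12
exp px 254.18200896876127 225.90298550435023 r 27.51699476362123
[250.5 221.5  33.4] [0.4481 0.3208 0.125 ]
```

>>> drive_tool --deltas '[[[0,0,0],[1.5,-0.1,-0.2],6.5],[[0,0,0],[1.5,0,0],6.5],[[0,0,0],[1.3,0,0],6.5],[[0,0,0],[1,0,0],6.5],[[0,0,0],[0,0,0],6.5],[[0,0,0],[0,0,0],4.5],[[0,0,0],[0,0,0],4],[[0,0,0],[0,0,0],3],[[0,0,0],[0,0,0],3],[[0,0,0],[0,0,0],3],[[0,0,0],[0,0,0],3]]'

```text
clock: 29.93
tool_pos: [0.4494, 0.3224, 0.1065]
eef_rot: [-0.078, 0.702, 0.078, 0.703]
contact_force: [-0.2, -0.0, 2.5]
opening: 0.402
```

```bash
python3 - <<'E'
from h import *
st(); d=snap("wrist"); save(d,"w14"); caps(d,(.449,.323),.125,(.8,1.3))
E
```

```text
t 29.93 p [0.4494 0.3224 0.1065] X [ 0.001  0.001 -1.   ] Y [-0.219  0.976  0.001] Z [0.976 0.219 0.001] F [-0.2 -0.   2.5] op 0.402 q [-0.59  0.81 -0.2   1.9   0.33  0.46  0.77]
exp px 255.66570576265028 273.7051342354466 r 35.83052003309698
[255.5 285.5  29.7] [0.4547 0.3242 0.125 ]
```

>>> drive_tool --deltas '[[[0,0,0],[-0.5,0,0],3],[[0,0,0],[-1,0,0],3],[[0,0,0],[-1.5,0,0],3],[[0,0,0],[-2,0,0],3],[[0,0,0],[-2,0,0],3],[[0,0,0],[-2,0,0],3],[[0,0,0],[-2,0,0],3],[[0,0,0],[-2,0,0],3],[[0,0,0],[-1.5,0,0],3],[[0,0,0],[0,-0.8,0],3],[[0,0,0],[0,-1.6,0],3],[[0,0,0],[0,-2.4,0.2],3]]'

```text
clock: 30.98
tool_pos: [0.4603, 0.2766, 0.2508]
eef_rot: [-0.079, 0.703, 0.08, 0.702]
contact_force: [-0.1, -0.2, 0.2]
opening: 0.403
```

>>> drive_tool --deltas '[[[0,0,0],[0,-2.8,0.25],3],[[0,0,0],[0,-2.8,0.25],3],[[0,0,0],[0,-2.8,0.25],3],[[0,0,0],[0,-2.8,0.25],3],[[0,0,0],[0,-2.8,0.25],3],[[0,0,0],[0,-2.8,0.25],3],[[0,0,0],[0,-2.8,0.25],3],[[0,0,0],[0,-2.8,0.25],3],[[0,0,0],[0,-2.8,0.25],3],[[0,0,0],[0,-2.8,0.25],3],[[0,0,0],[0,-2.8,0.25],3],[[0,0,0],[0,-2.8,0.25],3]]'

```text
clock: 31.98
tool_pos: [0.5636, -0.0477, 0.2501]
eef_rot: [-0.078, 0.704, 0.078, 0.702]
contact_force: [-0.5, -0.2, 0.1]
opening: 0.403
```

>>> drive_tool --deltas '[[[0,0,0],[0,-2.8,0],3],[[0,0,0],[0,-2,0],3],[[0,0,0],[0,-1,0],3],[[0,0,0],[0,0,0],3],[[0,0,0],[0,0,0],3]]'

```text
clock: 32.4
tool_pos: [0.5765, -0.1014, 0.2504]
eef_rot: [-0.078, 0.703, 0.078, 0.702]
contact_force: [0.3, 1.2, -1.0]
opening: 0.402
```

```bash
python3 - <<'E'
from h import *
plan([.5798,-.1057,.18],103.2); save(snap("side"),"b15"); save(snap("wrist"),"w15")
E
```

```text
t 32.4 p [ 0.5765 -0.1014  0.2504] X [-0.001  0.001 -1.   ] Y [-0.219  0.976  0.001] Z [ 0.976  0.219 -0.001] F [ 0.3  1.2 -1. ] op 0.402 q [ 0.3   0.65 -0.34  1.68  0.27  0.86  1.63]
turn x -0.5 deg; shift cm x 7.04 y -0.49 z 0.22
```

>>> drive_tool --deltas '[[[0,0,0],[0.7,-0.4,0.2],3],[[0,0,0],[1.5,0,0],3],[[0,0,0],[1.5,0,0],3],[[0,0,0],[1.3,0,0],3],[[0,0,0],[1,0,0],3],[[0,0,0],[0.6,0,0],3],[[0,0,0],[0.2,0,0],3],[[0,0,0],[0,0,0],3],[[0,0,0],[0,0,0],3]]'

```text
clock: 33.25
tool_pos: [0.5805, -0.1053, 0.1833]
eef_rot: [-0.078, 0.702, 0.078, 0.703]
contact_force: [0.1, -0.2, -0.6]
opening: 0.4
```

>>> drive_tool --deltas '[[[0,0,0],[0.2,0,0],3],[[0,0,0],[0.2,0,0],3],[[0,0,0],[0.1,0,0],3],[[0,0,0],[0,0,0],3]]'

```text
clock: 33.58
tool_pos: [0.58, -0.1056, 0.1778]
eef_rot: [-0.078, 0.703, 0.078, 0.703]
contact_force: [-0.1, -0.3, -1.0]
opening: 0.401
```

```bash
python3 - <<'E'
from h import *
st()
E
```

```text
t 33.58 p [ 0.58   -0.1056  0.1778] X [-0.  0. -1.] Y [-0.219  0.976  0.   ] Z [ 0.976  0.219 -0.   ] F [-0.1 -0.3 -1. ] op 0.401 q [ 0.28  0.75 -0.31  1.74  0.32  0.71  1.59]
```

>>> drive_tool --deltas '[[[0,0,0],[0.1,0,0],3],[[0,0,0],[0,0,0],3]]'

```text
clock: 33.75
tool_pos: [0.58, -0.1056, 0.1768]
eef_rot: [-0.078, 0.703, 0.078, 0.703]
contact_force: [0.5, 0.2, -0.7]
opening: 0.401
```

>>> drive_tool --deltas '[[[0,0,0],[0.1,0,0],3],[[0,0,0],[0,0,0],3]]'

```text
clock: 33.92
tool_pos: [0.5807, -0.1055, 0.1765]
eef_rot: [-0.078, 0.702, 0.078, 0.703]
contact_force: [0.3, 0.1, 2.8]
opening: 0.402
```

Foot is down, with Fz stepping from −0.7 to +2.8 N. Easing the grip and opening slowly.

>>> drive_tool --deltas '[[[0,0,0],[0,0,0],3.4],[[0,0,0],[0,0,0],3.5],[[0,0,0],[0,0,0],3.55],[[0,0,0],[0,0,0],3.6],[[0,0,0],[0,0,0],3.65],[[0,0,0],[0,0,0],3.7],[[0,0,0],[0,0,0],3.8],[[0,0,0],[0,0,0],3.9],[[0,0,0],[0,0,0],4.1],[[0,0,0],[0,0,0],4.3],[[0,0,0],[0,0,0],4.6],[[0,0,0],[0,0,0],4.8]]' --force 3

```text
clock: 34.92
tool_pos: [0.5801, -0.1055, 0.1758]
eef_rot: [-0.078, 0.703, 0.078, 0.703]
contact_force: [-0.4, -0.2, 0.5]
opening: 0.544
```

>>> drive_tool --deltas '[[[0,0,0],[0,0,0],5],[[0,0,0],[0,0,0],5],[[0,0,0],[-0.3,0,0],5],[[0,0,0],[-0.7,0,0],5],[[0,0,0],[-1,0,0],5],[[0,0,0],[-1.5,0,0],5],[[0,0,0],[-2,0,0],5],[[0,0,0],[-2,0,0],5],[[0,0,0],[-2,0,0],5],[[0,0,0],[-2,0,0],5],[[0,0,0],[0,0,0],5],[[0,0,0],[0,0,0],5]]'

```text
clock: 35.92
tool_pos: [0.5808, -0.1055, 0.2926]
eef_rot: [-0.078, 0.702, 0.078, 0.704]
contact_force: [-1.1, -0.1, 0.1]
opening: 0.568
```

```bash
python3 - <<'E'
from h import *
st(); d=snap("wrist"); save(d,"w16"); caps(d,(.58,-.1055),.195)
Y=125; plan([.507,.336,.29],Y,False)
E
```

```text
t 35.92 p [ 0.5808 -0.1055  0.2926] X [ 0.003 -0.    -1.   ] Y [-0.219  0.976 -0.001] Z [0.976 0.219 0.003] F [-1.1 -0.1  0.1] op 0.568 q [ 0.31  0.61 -0.36  1.62  0.25  0.96  1.66]
exp px 255.66198581712075 196.5634174695348 r 21.3688670350964
[256.5 191.5  20.7] [ 0.5758 -0.1058  0.195 ]
t 35.97 p [ 0.5799 -0.1056  0.2913] X [ 0.001 -0.    -1.   ] Y [-0.219  0.976 -0.   ] Z [0.976 0.219 0.001] F [ 0.2 -0.1  0.2] op 0.567 q [ 0.31  0.61 -0.36  1.62  0.25  0.96  1.66]
turn x -22.3 deg; shift cm x 0.13 y 40.36 z 19.35
```

Tube 3 stands at (0.576, −0.106): cap circle radius 20.7 px against 21.4 expected. Next, tube 2.

>>> drive_tool --deltas '[[[0,0,0],[0,3.7,0.2],5.5],[[0,0,0],[0,3.7,0.2],5.5],[[0,0,0],[0,3.7,0.2],5.5],[[0,0,0],[0,3.7,0.2],5.5],[[0,0,0],[0,3.7,0.2],5.5],[[0,0,0],[0,3.7,0.2],5.5],[[0,0,0],[0,3.7,0.2],5.5],[[0,0,0],[0,3.7,0.2],5.5],[[0,0,0],[0,3.7,0.2],5.5],[[0,0,0],[0,3.7,0.2],5.5],[[0,0,0],[0,3.7,0.2],5.5],[[0,0,0],[0,3.7,0.2],5.5]]'

```text
clock: 36.97
tool_pos: [0.5048, 0.3341, 0.2896]
eef_rot: [-0.079, 0.704, 0.078, 0.702]
contact_force: [0.4, 0.4, 0.1]
opening: 0.626
```

>>> drive_tool --deltas '[[[-5.5,0,0],[2,0,0],5.5],[[-5.5,0,0],[2,0,0],5.5],[[-5.5,0,0],[2,0,0],5.5],[[-5.5,0,0],[2,0,0],5.5],[[0,0,0],[2,0,0],5.5],[[0,0,0],[2,0,0],5.5],[[0,0,0],[0,0,0],5.5],[[0,0,0],[0,0,0],5.5],[[0,0,0],[0,0,0],5.5]]'

```text
clock: 37.72
tool_pos: [0.5062, 0.3332, 0.1713]
eef_rot: [-0.211, 0.675, 0.211, 0.675]
contact_force: [-0.5, 0.2, 0.5]
opening: 0.626
```

```bash
python3 - <<'E'
from h import *
d=snap("wrist"); save(d,"w17"); plan([.505,.335,.1065],125); caps(d,(.505,.335)); caps(d,(.562,.349))
E
```

```text
t 37.77 p [0.5064 0.3334 0.1719] X [ 0.001  0.001 -1.   ] Y [-0.569  0.822  0.   ] Z [0.822 0.569 0.002] F [-0.4  0.   0.2] op 0.621 q [-0.44  0.78 -0.39  1.69  0.4   0.75  1.15]
turn x -0.3 deg; shift cm x 6.54 y 0.21 z -0.03
exp px 257.4793151201466 219.98745888557477 r 26.725486572871105
[256.5 224.5  25.7] [0.5079 0.3362 0.125 ]
exp px 226.8361918951611 295.05823980968336 r 22.880788887948558
```

>>> drive_tool --deltas '[[[0,0,0],[1.5,0.2,0],5.5],[[0,0,0],[1.5,0,0],5.5],[[0,0,0],[1.5,0,0],5.5],[[0,0,0],[1.2,0,0],5.5],[[0,0,0],[0.8,0,0],5.5],[[0,0,0],[0,0,0],5.5],[[0,0,0],[0,0,0],4.5],[[0,0,0],[0,0,0],4],[[0,0,0],[0,0,0],3],[[0,0,0],[0,0,0],3],[[0,0,0],[0,0,0],3],[[0,0,0],[0,0,0],3]]' --force 12

```text
clock: 38.77
tool_pos: [0.5055, 0.3349, 0.1067]
eef_rot: [-0.21, 0.674, 0.211, 0.676]
contact_force: [-0.5, -0.6, 4.1]
opening: 0.402
```

```bash
python3 - <<'E'
from h import *
plan([.5855,-.0259,.25],125)
E
```

```text
t 38.77 p [0.5055 0.3349 0.1067] X [ 0.001  0.001 -1.   ] Y [-0.569  0.822  0.   ] Z [0.822 0.569 0.002] F [-0.5 -0.6  4.1] op 0.402 q [-0.47  0.87 -0.34  1.73  0.45  0.62  1.1 ]
turn x -0.3 deg; shift cm x -14.33 y -34.15 z -14.14
```

>>> drive_tool --deltas '[[[0,0,0],[-0.5,0,0],3],[[0,0,0],[-1,0,0],3],[[0,0,0],[-1.5,0,0],3],[[0,0,0],[-2,0,0],3],[[0,0,0],[-2,0,0],3],[[0,0,0],[-2,0,0],3],[[0,0,0],[-2,0,0],3],[[0,0,0],[-2,0,0],3],[[0,0,0],[-1.5,0,0],3],[[0,0,0],[0,-0.9,-0.37],3],[[0,0,0],[0,-1.8,-0.75],3],[[0,0,0],[0,-2.4,-1],3]]'

```text
clock: 39.77
tool_pos: [0.5155, 0.2812, 0.2507]
eef_rot: [-0.211, 0.675, 0.212, 0.674]
contact_force: [-0.0, -0.0, -1.5]
opening: 0.406
```

>>> drive_tool --deltas '[[[0,0,0],[0,-2.85,-1.18],3],[[0,0,0],[0,-2.85,-1.18],3],[[0,0,0],[0,-2.85,-1.18],3],[[0,0,0],[0,-2.85,-1.18],3],[[0,0,0],[0,-2.85,-1.18],3],[[0,0,0],[0,-2.85,-1.18],3],[[0,0,0],[0,-2.85,-1.18],3],[[0,0,0],[0,-2.85,-1.18],3],[[0,0,0],[0,-2.85,-1.18],3],[[0,0,0],[0,-1.9,-0.8],3],[[0,0,0],[0,-0.9,-0.4],3],[[0,0,0],[0,-0.5,-0.2],3]]'

```text
clock: 40.77
tool_pos: [0.5816, -0.0285, 0.2501]
eef_rot: [-0.21, 0.676, 0.21, 0.675]
contact_force: [-0.3, -0.1, -1.0]
opening: 0.405
```

>>> drive_tool --deltas '[[[0,0,0],[0,0,0],3],[[0,0,0],[0,0,0],3],[[0,0,0],[0,0,0],3]]'

```text
clock: 41.02
tool_pos: [0.582, -0.0236, 0.2509]
eef_rot: [-0.211, 0.675, 0.212, 0.675]
contact_force: [-0.0, 0.3, -0.2]
opening: 0.402
```

```bash
python3 - <<'E'
from h import *
plan([.5855,-.0259,.1767],125); d=snap("wrist"); save(d,"w18"); caps(d,(.576,-.106),.195)
E
```

```text
t 41.02 p [ 0.582  -0.0236  0.2509] X [-0.     0.001 -1.   ] Y [-0.572  0.821  0.001] Z [0.821 0.572 0.001] F [-0.   0.3 -0.2] op 0.402 q [ 0.24  0.66 -0.48  1.69  0.37  0.88  1.79]
turn x -0.1 deg; shift cm x 7.42 y -0.38 z 0.15
exp px 151.18343077806344 135.6891955287527 r 27.357415367473095
[148.5 143.5  26.7] [ 0.5812 -0.105   0.195 ]
```

>>> drive_tool --deltas '[[[0,0,0],[0.7,-0.3,0.1],3],[[0,0,0],[1.5,0,0],3],[[0,0,0],[1.5,0,0],3],[[0,0,0],[1.3,0,0],3],[[0,0,0],[1,0,0],3],[[0,0,0],[0.6,0,0],3],[[0,0,0],[0.3,0,0],3],[[0,0,0],[0.2,0,0],3],[[0,0,0],[0.1,0,0],3],[[0,0,0],[0,0,0],3]]'

```text
clock: 41.9
tool_pos: [0.5852, -0.0277, 0.1792]
eef_rot: [-0.211, 0.675, 0.211, 0.675]
contact_force: [-0.9, 0.7, -1.3]
opening: 0.401
```

>>> drive_tool --deltas '[[[0,0,0],[0.1,0,0],3],[[0,0,0],[0,0,0],3]]'

```text
clock: 42.07
tool_pos: [0.5851, -0.0278, 0.1782]
eef_rot: [-0.211, 0.675, 0.211, 0.675]
contact_force: [0.1, -0.6, -0.3]
opening: 0.403
```

>>> drive_tool --deltas '[[[0,0,0],[0.1,0,0],3],[[0,0,0],[0,0,0],3]]'

```text
clock: 42.23
tool_pos: [0.5849, -0.0279, 0.1769]
eef_rot: [-0.211, 0.675, 0.211, 0.675]
contact_force: [-0.1, 0.6, -0.9]
opening: 0.405
```

>>> drive_tool --deltas '[[[0,0,0],[0.1,0,0],3],[[0,0,0],[0,0,0],3]]'

```text
clock: 42.4
tool_pos: [0.5856, -0.0275, 0.1767]
eef_rot: [-0.211, 0.674, 0.211, 0.676]
contact_force: [-0.9, -0.0, 4.2]
opening: 0.407
```

Contact at +4.2 N. Slow release.

>>> drive_tool --deltas '[[[0,0,0],[0,0,0],3.4],[[0,0,0],[0,0,0],3.5],[[0,0,0],[0,0,0],3.55],[[0,0,0],[0,0,0],3.6],[[0,0,0],[0,0,0],3.65],[[0,0,0],[0,0,0],3.7],[[0,0,0],[0,0,0],3.8],[[0,0,0],[0,0,0],3.9],[[0,0,0],[0,0,0],4.1],[[0,0,0],[0,0,0],4.3],[[0,0,0],[0,0,0],4.6],[[0,0,0],[0,0,0],4.8]]' --force 3

```text
clock: 43.4
tool_pos: [0.5849, -0.0278, 0.1759]
eef_rot: [-0.211, 0.675, 0.211, 0.675]
contact_force: [-0.5, -0.6, 0.1]
opening: 0.542
```

>>> drive_tool --deltas '[[[0,0,0],[0,0,0],5],[[0,0,0],[0,0,0],5],[[0,0,0],[-0.3,0,0],5],[[0,0,0],[-0.7,0,0],5],[[0,0,0],[-1,0,0],5],[[0,0,0],[-1.5,0,0],5],[[0,0,0],[-2,0,0],5],[[0,0,0],[-2,0,0],5],[[0,0,0],[-2,0,0],5],[[0,0,0],[-2,0,0],5],[[0,0,0],[0,0,0],5],[[0,0,0],[0,0,0],5]]'

```text
clock: 44.4
tool_pos: [0.5856, -0.0277, 0.2926]
eef_rot: [-0.211, 0.674, 0.21, 0.676]
contact_force: [0.6, -0.9, 0.2]
opening: 0.565
```

```bash
python3 - <<'E'
from h import *
d=snap("wrist"); save(d,"w19"); caps(d,(.5855,-.0275),.195); caps(d,(.578,-.105),.195)
plan([.562,.349,.29],60,False); plan([.562,.349,.29],125,False)
E
```

```text
exp px 255.13341949214416 196.8728520776146 r 21.65614005367222
[257.5 196.5  23.8] [ 0.5842 -0.0261  0.195 ]
exp px 176.47301941204557 133.01052554134714 r 22.896462441741374
[175.5 137.5  22.9] [ 0.5813 -0.1039  0.195 ]
t 44.45 p [ 0.5848 -0.0279  0.2913] X [ 0.001 -0.    -1.   ] Y [-0.569  0.822 -0.   ] Z [0.822 0.569 0.   ] F [ 0.4 -0.3 -0.5] op 0.566 q [ 0.25  0.62 -0.49  1.63  0.34  0.98  1.82]
turn x 64.7 deg; shift cm x 0.13 y 31.50 z -20.82
t 44.45 p [ 0.5848 -0.0279  0.2913] X [ 0.001 -0.    -1.   ] Y [-0.569  0.822 -0.   ] Z [0.822 0.569 0.   ] F [ 0.4 -0.3 -0.5] op 0.566 q [ 0.25  0.62 -0.49  1.63  0.34  0.98  1.82]
turn x -0.3 deg; shift cm x 0.13 y 32.18 z 19.75
```

Both tubes are standing. Now tube 1, with the jaws turned to 60° to stay clear of the machine and the bottle.

>>> drive_tool --deltas '[[[6.5,0,0],[0,0,0],5.5],[[6.5,0,0],[0,0,0],5.5],[[6.5,0,0],[0,0,0],5.5],[[6.5,0,0],[0,0,0],5.5],[[6.5,0,0],[0,0,0],5.5],[[6.5,0,0],[0,0,0],5.5],[[6.5,0,0],[0,0,0],5.5],[[6.5,0,0],[0,0,0],5.5],[[6.5,0,0],[0,0,0],5.5],[[6.5,0,0],[0,0,0],5.5]]'

```text
clock: 45.28
tool_pos: [0.584, -0.0279, 0.2896]
eef_rot: [0.187, 0.683, -0.187, 0.681]
contact_force: [1.3, -0.3, -0.2]
opening: 0.624
```

>>> drive_tool --deltas '[[[0,0,0],[0,3.15,-2.08],5.5],[[0,0,0],[0,3.15,-2.08],5.5],[[0,0,0],[0,3.15,-2.08],5.5],[[0,0,0],[0,3.15,-2.08],5.5],[[0,0,0],[0,3.15,-2.08],5.5],[[0,0,0],[0,3.15,-2.08],5.5],[[0,0,0],[0,3.15,-2.08],5.5],[[0,0,0],[0,3.15,-2.08],5.5],[[0,0,0],[0,3.15,-2.08],5.5],[[0,0,0],[0,3.15,-2.08],5.5],[[0,0,0],[0,0,0],5.5],[[0,0,0],[0,0,0],5.5]]'

```text
clock: 46.28
tool_pos: [0.5622, 0.3521, 0.289]
eef_rot: [0.183, 0.684, -0.183, 0.682]
contact_force: [0.7, -1.1, 0.2]
opening: 0.623
```

>>> drive_tool --deltas '[[[0,0,0],[2,0,0],5.5],[[0,0,0],[2,0,0],5.5],[[0,0,0],[2,0,0],5.5],[[0,0,0],[2,0,0],5.5],[[0,0,0],[2,0,0],5.5],[[0,0,0],[2,0,0],5.5],[[0,0,0],[0,0,0],5.5],[[0,0,0],[0,0,0],5.5],[[0,0,0],[0,0,0],5.5]]'

```text
clock: 47.03
tool_pos: [0.5652, 0.3483, 0.1717]
eef_rot: [0.185, 0.682, -0.185, 0.683]
contact_force: [0.4, 0.4, 0.8]
opening: 0.629
```

```bash
python3 - <<'E'
from h import *
d=snap("wrist"); save(d,"w20"); plan([.563,.350,.1067],60); caps(d,(.563,.350))
E
```

```text
t 47.08 p [0.5654 0.3488 0.1722] X [ 0.002  0.001 -1.   ] Y [0.506 0.863 0.002] Z [ 0.863 -0.506  0.001] F [-0.7  1.  -0.1] op 0.628 q [-0.56  0.83 -0.13  1.51  0.13  0.81  0.31]
turn x -0.4 deg; shift cm x 6.55 y -0.02 z -0.26
exp px 257.61956356329074 216.94467125215283 r 26.636449317527482
[259.5 213.5  29.1] [0.5616 0.3522 0.125 ]
[238.5 179.5  32.4] [0.5361 0.3522 0.125 ]
```

>>> drive_tool --deltas '[[[0,0,0],[1.5,0,-0.35],5.5],[[0,0,0],[1.5,0,0],5.5],[[0,0,0],[1.5,0,0],5.5],[[0,0,0],[1.2,0,0],5.5],[[0,0,0],[0.8,0,0],5.5],[[0,0,0],[0,0,0],5.5],[[0,0,0],[0,0,0],4.5],[[0,0,0],[0,0,0],4],[[0,0,0],[0,0,0],3],[[0,0,0],[0,0,0],3],[[0,0,0],[0,0,0],3],[[0,0,0],[0,0,0],3]]' --force 12

```text
clock: 48.08
tool_pos: [0.562, 0.3513, 0.1068]
eef_rot: [0.186, 0.682, -0.184, 0.683]
contact_force: [-0.5, 0.2, 4.5]
opening: 0.402
```

```bash
python3 - <<'E'
from h import *
plan([.5905,.0439,.25],60)
E
```

```text
t 48.08 p [0.562  0.3513 0.1068] X [ 0.002  0.001 -1.   ] Y [0.505 0.863 0.002] Z [ 0.863 -0.505  0.001] F [-0.5  0.2  4.5] op 0.402 q [-0.57  0.91 -0.12  1.55  0.15  0.68  0.29]
turn x -0.3 deg; shift cm x -14.32 y -25.20 z 17.84
```

>>> drive_tool --deltas '[[[0,0,0],[-0.5,0,0],3],[[0,0,0],[-1,0,0],3],[[0,0,0],[-1.5,0,0],3],[[0,0,0],[-2,0,0],3],[[0,0,0],[-2,0,0],3],[[0,0,0],[-2,0,0],3],[[0,0,0],[-2,0,0],3],[[0,0,0],[-2,0,0],3],[[0,0,0],[-1.5,0,0],3],[[0,0,0],[0,0,0],3]]'

```text
clock: 48.92
tool_pos: [0.5628, 0.352, 0.255]
eef_rot: [0.187, 0.681, -0.183, 0.684]
contact_force: [0.1, 0.4, -1.0]
opening: 0.406
```

>>> drive_tool --deltas '[[[0,0,0],[0,-0.8,0.58],3],[[0,0,0],[0,-1.6,1.15],3],[[0,0,0],[0,-2.45,1.74],3],[[0,0,0],[0,-2.45,1.74],3],[[0,0,0],[0,-2.45,1.74],3],[[0,0,0],[0,-2.45,1.74],3],[[0,0,0],[0,-2.45,1.74],3],[[0,0,0],[0,-2.45,1.74],3],[[0,0,0],[0,-2.45,1.74],3],[[0,0,0],[0,-2.45,1.74],3],[[0,0,0],[0,-1.6,1.15],3],[[0,0,0],[0,-1.15,0.8],3]]'

```text
clock: 49.92
tool_pos: [0.5871, 0.0439, 0.2494]
eef_rot: [0.185, 0.683, -0.187, 0.681]
contact_force: [-0.3, -0.5, -0.7]
opening: 0.402
```

>>> drive_tool --deltas '[[[0,0,0],[0,0,0],3],[[0,0,0],[0,0,0],3],[[0,0,0],[0,0,0],3]]'

```text
clock: 50.17
tool_pos: [0.5878, 0.0506, 0.2505]
eef_rot: [0.185, 0.683, -0.184, 0.682]
contact_force: [1.0, -0.6, -0.4]
opening: 0.404
```

```bash
python3 - <<'E'
from h import *
plan([.591,.05,.1767],60); d=snap("wrist"); save(d,"w21"); caps(d,(.584,-.027),.195)
E
```

```text
t 50.17 p [0.5878 0.0506 0.2505] X [-0.001  0.002 -1.   ] Y [0.503 0.864 0.001] Z [ 0.864 -0.503 -0.002] F [ 1.  -0.6 -0.4] op 0.404 q [-0.06  0.64 -0.18  1.67  0.14  0.84  0.75]
turn x -0.2 deg; shift cm x 7.38 y 0.11 z 0.30
exp px 158.33770714208873 264.30543478137724 r 24.461533263682565
```

>>> drive_tool --deltas '[[[0,0,0],[0.7,0.1,0.2],3],[[0,0,0],[1.5,0,0],3],[[0,0,0],[1.5,0,0],3],[[0,0,0],[1.3,0,0],3],[[0,0,0],[1,0,0],3],[[0,0,0],[0.6,0,0],3],[[0,0,0],[0.3,0,0],3],[[0,0,0],[0.2,0,0],3],[[0,0,0],[0.1,0,0],3],[[0,0,0],[0,0,0],3]]'

```text
clock: 51.05
tool_pos: [0.5908, 0.0483, 0.1792]
eef_rot: [0.185, 0.682, -0.185, 0.683]
contact_force: [-0.0, 0.2, -1.5]
opening: 0.402
```

>>> drive_tool --deltas '[[[0,0,0],[0.1,0,0],3],[[0,0,0],[0,0,0],3]]'

```text
clock: 51.22
tool_pos: [0.5908, 0.0482, 0.1782]
eef_rot: [0.185, 0.682, -0.185, 0.683]
contact_force: [-0.6, -0.4, -0.4]
opening: 0.4
```

>>> drive_tool --deltas '[[[0,0,0],[0.1,0,0],3],[[0,0,0],[0,0,0],3]]'

```text
clock: 51.38
tool_pos: [0.5906, 0.0482, 0.177]
eef_rot: [0.185, 0.682, -0.185, 0.683]
contact_force: [-0.1, -0.3, -1.1]
opening: 0.402
```

>>> drive_tool --deltas '[[[0,0,0],[0.1,0,0],3],[[0,0,0],[0,0,0],3]]'

```text
clock: 51.55
tool_pos: [0.5912, 0.0481, 0.1768]
eef_rot: [0.185, 0.682, -0.185, 0.683]
contact_force: [-0.8, 0.3, 4.9]
opening: 0.403
```

>>> drive_tool --deltas '[[[0,0,0],[0,0,0],3.4],[[0,0,0],[0,0,0],3.5],[[0,0,0],[0,0,0],3.55],[[0,0,0],[0,0,0],3.6],[[0,0,0],[0,0,0],3.65],[[0,0,0],[0,0,0],3.7],[[0,0,0],[0,0,0],3.8],[[0,0,0],[0,0,0],3.9],[[0,0,0],[0,0,0],4.1],[[0,0,0],[0,0,0],4.3],[[0,0,0],[0,0,0],4.6],[[0,0,0],[0,0,0],4.8]]' --force 3

```text
clock: 52.55
tool_pos: [0.5905, 0.0483, 0.1759]
eef_rot: [0.185, 0.683, -0.185, 0.682]
contact_force: [0.1, 0.0, 0.6]
opening: 0.54
```

>>> drive_tool --deltas '[[[0,0,0],[0,0,0],5],[[0,0,0],[0,0,0],5],[[0,0,0],[-0.3,0,0],5],[[0,0,0],[-0.7,0,0],5],[[0,0,0],[-1,0,0],5],[[0,0,0],[-1.5,0,0],5],[[0,0,0],[-2,0,0],5],[[0,0,0],[-2,0,0],5],[[0,0,0],[-2,0,0],5],[[0,0,0],[-2,0,0],5],[[0,0,0],[-1.5,0,0],5],[[0,0,0],[0,0,0],5]]'

```text
clock: 53.55
tool_pos: [0.5925, 0.0486, 0.3103]
eef_rot: [0.186, 0.68, -0.184, 0.685]
contact_force: [0.1, 0.3, 1.5]
opening: 0.565
```

```bash
python3 - <<'E'
from h import *
d=snap("wrist"); save(d,"w22"); caps(d,(.591,.048),.195); caps(d,(.584,-.027),.195)
plan([.42,-.10,.30],85,True); save(snap("side"),"b22"); save(snap("top"),"a22")
E
```

```text
exp px 254.80556061294996 190.48148430138806 r 20.291208576194432
[254.5 190.5  21. ] [0.5909 0.0478 0.195 ]
exp px 177.39767824550654 225.3641306369101 r 19.784723942139834
[208.5 206.5  22.3] [0.5832 0.0062 0.195 ]
[177.5 229.5  21.2] [ 0.5873 -0.0292  0.195 ]
t 53.6 p [0.5916 0.0484 0.3082] X [ 0.005  0.001 -1.   ] Y [0.505 0.863 0.003] Z [ 0.863 -0.505  0.004] F [-0.4 -1.3 -0.2] op 0.568 q [-0.05  0.58 -0.18  1.59  0.12  0.97  0.77]
turn x -25.3 deg; shift cm x 0.82 y -16.28 z -15.80
```

All three tubes are standing. Close the jaws and bring them to the robot side of the toggle.

>>> drive_tool --deltas '[[[-6.4,0,0],[0,0,0],0],[[-6.4,0,0],[0,0,0],0],[[-6.4,0,0],[0,0,0],0],[[-6.4,0,0],[0,0,0],0],[[0,0,0],[0,-2.82,-2.84],0],[[0,0,0],[0,-2.82,-2.84],0],[[0,0,0],[0,-2.82,-2.84],0],[[0,0,0],[0,-2.82,-2.84],0],[[0,0,0],[0,-2.82,-2.84],0],[[0,0,0],[0,-2.82,-2.84],0],[[0,0,0],[0,0,0],0],[[0,0,0],[0,0,0],0]]' --force 20

```text
clock: 54.7
tool_pos: [0.4045, -0.108, 0.3051]
eef_rot: [0.031, 0.707, -0.031, 0.705]
contact_force: [1.3, 0.9, -0.0]
opening: 0.007
```

>>> drive_tool --deltas '[[[0,0,0],[2.5,0,0],0],[[0,0,0],[2.5,0,0],0],[[0,0,0],[2.5,0,0],0],[[0,0,0],[2.5,0,0],0],[[0,0,0],[2.5,0,0],0],[[0,0,0],[2.5,0,0],0],[[0,0,0],[0,0,0],0],[[0,0,0],[0,0,0],0]]'

```text
clock: 55.37
tool_pos: [0.4069, -0.1051, 0.1548]
eef_rot: [0.029, 0.708, -0.028, 0.705]
contact_force: [-0.6, 0.6, -0.4]
opening: 0.004
```

```bash
python3 - <<'E'
from h import *
plan([.413,-.108,.101],86); d=snap("wrist"); save(d,"w23"); print("ball exp",proj(d,[.4445,-.107,.1006]))
E
```

```text
t 55.37 p [ 0.4069 -0.1051  0.1548] X [-0.003  0.001 -1.   ] Y [0.08  0.997 0.001] Z [ 0.997 -0.08  -0.003] F [-0.6  0.6 -0.4] op 0.004 q [ 0.26  0.63 -0.17  2.25  0.36  0.29  1.26]
turn x -0.6 deg; shift cm x 5.38 y -0.25 z 0.63
ball exp [257.29014364 268.34050881]
```

>>> drive_tool --deltas '[[[0,0,0],[1,-0.2,0.7],0],[[0,0,0],[1,0,0],0],[[0,0,0],[1,0,0],0],[[0,0,0],[0.5,0,0],0],[[0,0,0],[0,0,0],0]]'

```text
clock: 55.83
tool_pos: [0.4143, -0.1087, 0.1212]
eef_rot: [0.029, 0.706, -0.029, 0.707]
contact_force: [0.1, -0.1, -0.0]
opening: 0.003
```

```bash
python3 - <<'E'
from h import *
st()
E
```

```text
t 55.83 p [ 0.4143 -0.1087  0.1212] X [ 0.001  0.    -1.   ] Y [0.082 0.997 0.   ] Z [ 0.997 -0.082  0.001] F [ 0.1 -0.1 -0. ] op 0.003 q [ 0.22  0.7  -0.12  2.26  0.39  0.2   1.24]
```

>>> drive_tool --deltas '[[[0,0,0],[0.9,0,0],0],[[0,0,0],[0.8,0,0],0],[[0,0,0],[0,0,0.8],0],[[0,0,0],[0,0,0.8],0],[[0,0,0],[0,0,0.8],0],[[0,0,0],[0,0,0.8],0],[[0,0,0],[0,0,0.5],0],[[0,0,0],[0,0,0.4],0],[[0,0,0],[0,0,0],0]]'

```text
clock: 56.58
tool_pos: [0.4564, -0.1124, 0.1041]
eef_rot: [0.029, 0.705, -0.029, 0.708]
contact_force: [0.2, 0.0, 0.3]
opening: 0.003
```

>>> drive_tool --deltas '[[[0,0,0],[0,0,0.4],0],[[0,0,0],[0,0,0.4],0],[[0,0,0],[0,0,0],0]]'

```text
clock: 56.83
tool_pos: [0.4594, -0.1128, 0.1034]
eef_rot: [0.029, 0.709, -0.029, 0.704]
contact_force: [-6.8, 0.5, 2.9]
opening: 0.003
```

```bash
python3 - <<'E'
from h import *
st()
E
```

```text
t 56.83 p [ 0.4594 -0.1128  0.1034] X [-0.007 -0.    -1.   ] Y [ 0.082  0.997 -0.001] Z [ 0.997 -0.082 -0.007] F [-6.8  0.5  2.9] op 0.003 q [ 0.23  0.76 -0.15  2.13  0.38  0.28  1.25]
```

The toggle is against its end stop, at −6.8 N. Back off, rise, and take the last look.

>>> drive_tool --deltas '[[[0,0,0],[0,0,-1],0],[[0,0,0],[0,0,-1.5],0],[[0,0,0],[0,0,-1.5],0],[[0,0,0],[-2,0,0],0],[[0,0,0],[-2.5,0,0],0],[[0,0,0],[-2.5,0,0],0],[[0,0,0],[-2.5,0,0],0],[[0,0,0],[-2.5,0,0],0],[[0,0,0],[-2.5,0,0],0],[[0,0,0],[-2.5,0,0],0],[[0,0,0],[0,0,0],0],[[0,0,0],[0,0,0],0]]'

```text
clock: 57.83
tool_pos: [0.4238, -0.11, 0.275]
eef_rot: [0.029, 0.705, -0.03, 0.708]
contact_force: [0.3, 0.4, -0.4]
opening: 0.006
```

```bash
python3 - <<'E'
from h import *
st(); d=snap("wrist"); save(d,"w24"); b=snap("side"); save(b,"b24")
W=cv2.imread("pics/w24.png")[:270,60:460]; B=cv2.resize(cv2.imread("pics/b24.png")[170:384,170:345],None,fx=2.28,fy=2.28,interpolation=cv2.INTER_CUBIC)
H=max(W.shape[0],B.shape[0]); W=cv2.copyMakeBorder(W,0,H-W.shape[0],0,0,0); B=cv2.copyMakeBorder(B,0,H-B.shape[0],0,0,0)
cv2.imwrite("pics/c24.png",np.hstack([W,B])[:600,:800])
for a,n in ((-.45,"off"),(.45,"on")): print(n,proj(d,[.4594+.034*np.sin(a),-.107,.07+.034*np.cos(a)]))
E
```

```text
t 57.83 p [ 0.4238 -0.11    0.275 ] X [ 0.004 -0.001 -1.   ] Y [ 0.083  0.997 -0.   ] Z [ 0.997 -0.083  0.004] F [ 0.3  0.4 -0.4] op 0.006 q [ 0.39  0.42 -0.35  2.07  0.22  0.68  1.38]
off [260.71291143 195.47997706]
on [262.86878792 221.64538351]
```

View pics/c24.png

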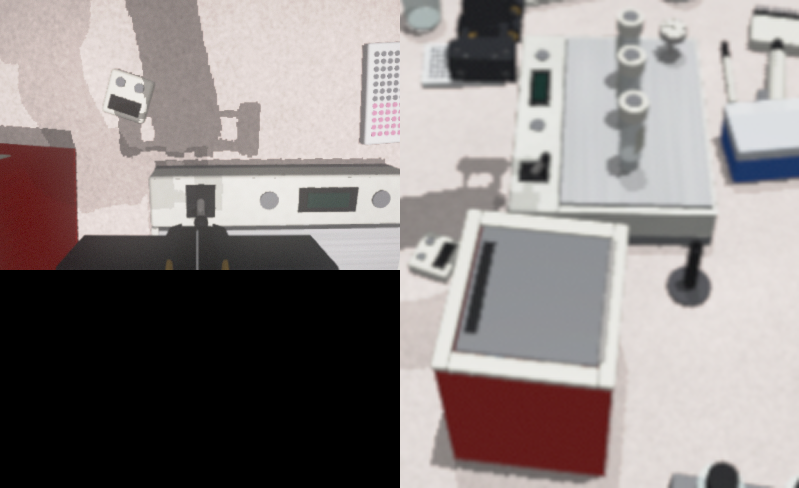

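The toggle ball is at wrist (260,222), which matches "on" (263,222) and not "off" (261,195). The three tubes stand at side crop (631,35), (631,75) and (633,120), the dial is at the well at (673,35), and the flap is level. Handing in.

```bash
python3 -c "
from h import *
print(r.finish_job()); st()"
```

```text
the job is handed in; nothing more can be done
None
the job is handed in; nothing more can be done
```

The warmer is changed over and the job is handed in at about 58 s of the 210 s allowed; the hand-in itself gave no verdict. Both flasks went through the flap into the bin, and the thermometer is down in the well. The three tubes from the rack (its fourth cell was empty) stand on the block, and the toggle is pushed over to on.

**What the last checks showed:**
- **Tubes:** all three stood upright in the last side view. Each cap was within about 5 mm of its target when its tube was released.
- **Switch:** the ball was at the "on" position in the wrist view, and it had met its end stop at about 7 N.
- **Bin:** the flap looked level and shut.
- **Robot:** the arm was clear of everything, with contact force near zero.

**Where checks disagreed or were incomplete:**
- **Thermometer:** the dial showed about 5 px (around 4 mm) off its predicted spot after release, which could be the arm still settling or a small tilt. The well's play allows at most about 0.09 rad, inside the 0.15 limit. I did not check its depth again after letting go.
- **Flask in the bin:** a sliver of one flask shows through the gap beside the flap. Its apparent width matches a flask lying on the bin floor, but I did not measure how deep the flasks lie.
- **Flask A:** I first gripped it too high and had to regrip it about 1 cm lower.
- **Tube positions:** early estimates from the top camera were about 7 mm off, so I used the wrist camera instead.

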